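Clamp the prism cell with the bar knob

TASK

Set the prism in its black cell into the nest of the iron collimating stand and let go of it, then turn the bar-shaped clamp knob clockwise until the brass jaw has pushed the cell up against the fence and nips it with a light press of about 9 N (under 4 N it is loose, over 18 N even for a moment the glass chips), and take the hand away. Do not brush any of the round trimmer knobs beside the clamp knob, and leave the tube, gear and mirror mount where they stand.

Things in the scene. Friction and masses are not known exactly. Their poses are not given: they have to be found in the camera images.
- stand: Dark cast-iron collimating stand, fixed; base plate 230 (x) x 310 (y) x 20 mm, origin under its centre, x away from the robot. Knob panel: top 40 mm above the bench, centred at x = -70 mm. Nest centre at x = +55 mm. On the nest's y line: rack housing (top 64 mm above the bench) at y = -70 to -125 mm with a small crank beyond, brass barrel (top 80 mm) at y = +90 to +144 mm.
- nest (a point): Centre of the nest's flat floor, 20 mm above the bench; axes as the stand's. Two steel lips, 6 mm high, 4 thick, 50 long, run along y with inner faces at x = -20.5 and +20.5 mm. Jaw pad face at y = -31 mm when open. Upright iron fence (44 wide, 34 high) fixed with its face anywhere from y = +27 to +35 mm, to be felt. The cell goes between, long side along y; at y = -1 mm it has 5 mm or more at both ends.
- cell_mid (a point): Centre of the black body of the loose prism cell, about 0.22 kg: black box 32 (its x) x 46 (its y) x 42 mm tall, this point 21 mm above its underside; a glass prism shows on top as a roof-shaped ridge 12 mm high along y. Starts upright on the bench. Grip it across the 32 mm, some 9 mm above this point, so that the fingertips clear the nest's lips. Either way round is right.
- cell: The same prism cell; origin at the centre of its underside.
- jaw_pad: Brass pad of the clamp jaw, 26 mm wide, 24 high, 8 thick; origin at the centre of its pushing face, 22 mm above the nest floor. It moves to the nest's +y by 14 mm per rad of the clamp knob and is sprung: once the cell is against the fence its press grows by about 5.5 N per mm of jaw travel (some 75 N per rad of knob). Pushing the cell across the floor takes only 1 to 2 N.
- clamp_grip (a point): Centre of the clamp knob's straight brass bar, the only bar among four knobs that stand in a row along the stand's y, 52 mm apart (its place varies). Bar 34 mm long (this frame's x, turning with the knob), 10 thick (y), 22 tall; this point is on the upright turning axis, 33 mm above the panel, 11 below the bar's top. Below: 10 mm stem, 28 mm wide plinth 6 mm high. Grip across the 10 mm.
- clamp (a joint): Turn of the clamp knob in rad, 0 at the start (jaw open), growing clockwise seen from above, 2.1 at most. It takes about 0.27 N m of steady friction, plus 0.014 N m for each newton with which the jaw presses the cell (0.13 N m more at 9 N); by its friction it stays where it is left (so read the torque against its level just before, moving alike). The cell meets the fence between 0.8 and 1.5 rad.
- trim_a: One of three round fluted brass trimmer knobs, 27 mm across and 40 mm high over the panel, standing in the other places of the row; origin on its axis at the panel's top. Not to be touched.
- trim_b: Second round trimmer knob, the same. Not to be touched.
- trim_c: Third round trimmer knob, the same. Not to be touched.
- tube: Bystander: lacquered brass body tube standing upright on the bench, 48 mm across, 115 mm high, origin at its foot.
- gear: Bystander: bronze gear lying flat, 63 mm across, 22 mm high, origin at its underside.
- mount: Bystander: cream enamel mirror mount, foot 60 x 45 mm, 71 mm high, origin at its underside.
Not all that is in view belongs to the job. What is shaped like the cell but pink or red is not meant.

How it is judged:
On the way:
1. the prism cell stands upright in the nest and has been let go (x of cell_mid in the frame of nest between -0.006 and 0.006 m and y of cell_mid in the frame of nest between -0.014 and 0.018 m and z of cell_mid in the frame of nest between 0.017 and 0.025 m and angle between cell_mid's own z axis and vertical below 0.08 rad and angle between the y axis of cell_mid and the y axis of nest, either way round below 0.25 rad and contact force between the fingers and cell below 0.1 N), for 0.2 s.
At the end, for the whole second after the job is handed in: The cell stands upright in the nest (within 6 mm across the lips, -14 to +18 mm along y, 4 mm in height; tilt under 0.08 rad, yaw within 0.25 rad), at rest and let go, with the jaw pad pressing it with 4 to 15 N (all of step 1 and contact force between jaw_pad and cell between 4 and 15 N and linear speed of cell below 0.01 m/s); the robot touches nothing.
It fails at once if a round trimmer knob is touched (over 0.5 N) (contact force between any of the fingers, the arm and trim_a above 0.5 N or contact force between any of the fingers, the arm and trim_b above 0.5 N or contact force between any of the fingers, the arm and trim_c above 0.5 N).
It fails at once if the jaw pad presses the cell with more than 18 N (contact force between jaw_pad and cell above 18 N).
It fails at once if the tube, gear or mirror mount is moved more than 15 mm (distance of any of tube, gear, mount from where it was at the start of the episode above 0.015 m).
It also fails if it takes over 67 s, if anything falls off the work surface, if the arm or the gripper's body presses on something with over 40 N, if the wrist force passes 120 N, or if a joint passes its speed limit or range.

ROBOT

A 6-joint arm with a two-finger parallel gripper is mounted at the origin on the work surface. World frame = base frame: x ahead of the robot, y to its left, z up, the work surface at z = 0. Lengths are in m, angles in rad, forces in N, time in s.
With the tool pointing down it reaches from about 0.375 to 0.975 m from the base axis. Payload 3.8 kg.
Tool frame: the origin (TCP) lies between the finger pads; the fingertips stand 22 mm ahead of it and the grasp point (between the pads) lies 3 mm ahead of it (bot.finger_overhang is the distance from the TCP to the fingertips, in m); x points along the fingers, y is the direction in which the jaws open and shut, and the axes are right-handed (so a half turn about x gives the same grasp; the last joint's range is limited). The gripper opens to 85 mm and grips with 20 to 120 N. Pads are 22 mm wide; open, the fingers measure 114 mm over their backs; the gripper's body (76 mm by 85 mm) begins 54 mm behind the grasp point. The pads swing forward as they close: fully open they stand 13 mm farther back than shut.
Start: joints at [-1.373, 0.264, 1.604, -0, 1.274, -0.037], TCP at [0.157, -0.656, 0.253] pointing down, gripper open.
Joint ranges: [-2.63, 2.63], [-0.94, 2.18], [0.31, 2.57], [-1.31, 4.45], [0, 2.66], [-2.55, 2.55]. Speed limits (rad/s): [2.57, 2.57, 3.14, 3.14, 3.14, 3.14].

INTERFACE

Orientations are given as a rotation vector (axis times angle).
In Python, from workcell import bot gives the robot as it stands. The module is installed in compiled form; this text tells all that it offers.
- The arm moves only by the tool arm_command, never from a script. Its argument "series" is a list that holds one entry, the list of rows, each a list of 7 numbers: the turn, a rotation vector about the tool's x, y, z in rad, then the shift along the tool's x, y, z in cm, then the opening, from 0 (shut) to 1 (fully open). In form: [[[rx, ry, rz, x, y, z, grip], ...]]. A call has 1 to 10 rows; each row shifts and turns the pose as measured when the row begins, along the tool's axes as they then stand; what a row does not reach is not made up. A row lasts 1/10 s, in which the tool goes at most 50 mm and 8.59 degrees, less where a joint would pass 70% of its speed; a pose out of reach is approached as far as the arm can. A call is refused whole if a number of a shift passes 5 or a number of a turn 0.15, either way. A call with a gripper value outside its range is refused whole. The fingers move at their own pace and stop on an object; "newtons" is the grip in N (left out, the last holds). Time passes only in rows, so rows that do not move let the fingers close. It gives the time, the measured TCP pose, the force and the opening at its end, in the units of the state.
- bot.read_state(): the state, without advancing time (a new reading comes with each control period).
- bot.read_camera(name): name is "scene" or "top" or "wrist"; returns (picture, depth): 384x512x3 uint8, blue, green, red; 384x512 float32, m along the optical axis (not along the pixel's ray), 0 where there is no reading.
- bot.camera_info(name): a dict with "K" (3x3 intrinsics, pixels), "extrinsics" (4x4, takes a point from camera to world coordinates). Camera axes: x right, y down, z forward; pixel columns grow to the right and rows downward; lengths in m; the calibration is good to about 2 mm. The wrist camera is an equidistant fisheye: a pixel r from the principal point sees the ray r / f radians off the axis. A picture is of the moment at which its call begins: read the wrist's pose just before it. camera_info takes no time and is no camera call; for the wrist camera it gives the pose at the moment of the call.
- bot.finish_job(): hands the job in, once; it reports no verdict.
The state is a dict: "time": time; "q": joint angles; "joint_vel": joint speeds; "joint_torque": joint torques, N m; "tool_pos": TCP position; "tcp_rot": TCP orientation; "wrist_force": force on the tool from outside, world axes, zero at the start; "torque": the same for the moment, N m; "width": opening from 0.0 (shut) to 1.0 (fully open).
Only numpy, scipy, OpenCV 4.12 (cv2) and the standard library are available. Lean on these libraries where they do the work, as an engineer would, in place of code of your own. Each camera call takes 0.05 s, during which the arm holds its last target.

## Working session

There is one attempt and no reset: what is moved stays moved. The work goes in short steps, Python scripts to look and compute and a tool call to move; the robot and the scene stay as the last step left them, time stands still between calls to the robot, and variables do not carry over. Pictures are saved under pics/ and viewed, and the job is handed in when it is done.

Besides the shell and the picture viewer there is one more tool, called after "Call:" in YAML: its name, and indented under it one key for each argument. arm_command: Moves the arm, as the interface text tells. Its arguments: {"type":"object","properties":{"series":{"type":"array"},"newtons":{"type":"number"}},"required":["series"]}

```bash
mkdir -p pics
python3 - <<'E'
from workcell import bot
import cv2,numpy as np
print(bot.read_state())
for n in ["scene","top","wrist"]:
    ci=bot.camera_info(n); print(n,np.round(ci["K"],2).tolist(),np.round(ci["extrinsics"],4).tolist())
    p,d=bot.read_camera(n); cv2.imwrite(f"pics/{n}0.png",p); np.save(f"pics/{n}0_d.npy",d); 
    np.save(f"pics/{n}0_p.npy",p)
    np.save(f"pics/{n}0_E.npy",ci["extrinsics"]);np.save(f"pics/{n}0_K.npy",ci["K"])
print(bot.finger_overhang)
E
```

```text
{'time': 0.0, 'q': array([-1.37287284e+00,  2.64784486e-01,  1.60538157e+00, -3.29163739e-05,
        1.27370052e+00, -3.68556354e-02]), 'joint_vel': array([ 6.72697554e-06,  1.11636919e-03, -7.90434934e-04, -1.73443813e-03,
        1.61994029e-03,  7.16108057e-04]), 'joint_torque': array([ 6.18199683e-04, -5.15107083e+01, -3.67316222e+01, -1.53300562e-04,
        1.28629882e-02,  1.73516241e-05]), 'tool_pos': array([ 0.15690637, -0.6558046 ,  0.25193677]), 'tcp_rot': array([ 2.09766832,  0.24981002, -2.098121  ]), 'wrist_force': array([-0.65255755,  0.93161542, -0.45916317]), 'torque': array([ 0.02765755, -0.03527395,  0.01730889]), 'width': 0.998100501113602}
scene [[389.41, 0.0, 258.85], [0.0, 389.41, 192.84], [0.0, 0.0, 1.0]] [[-0.7524, 0.4529, -0.4783, 0.9705], [0.6584, 0.5381, -0.5262, 0.4471], [0.0191, -0.7109, -0.7031, 0.6976], [0.0, 0.0, 0.0, 1.0]]
top [[459.46, 0.0, 262.12], [0.0, 459.46, 188.57], [0.0, 0.0, 1.0]] [[-0.0194, -0.9821, 0.1872, 0.3374], [-0.9996, 0.0151, -0.0245, 0.005], [0.0213, -0.1876, -0.982, 1.2747], [0.0, 0.0, 0.0, 1.0]]
wrist [[297.32, 0.0, 256.09], [0.0, 297.32, 189.51], [0.0, 0.0, 1.0]] [[0.233, -0.9196, -0.3163, 0.2381], [-0.9725, -0.2208, -0.0746, -0.636], [-0.0012, 0.325, -0.9457, 0.3722], [0.0, 0.0, 0.0, 1.0]]
0.022
```

View pics/scene0.png

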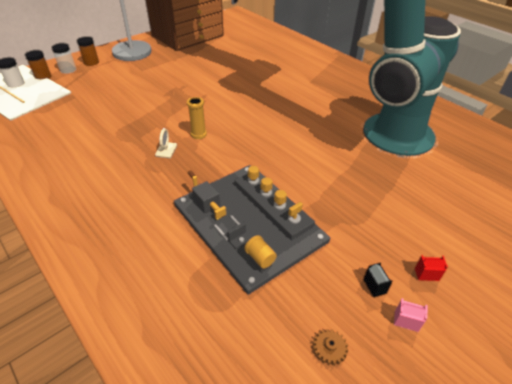

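View pics/top0.png

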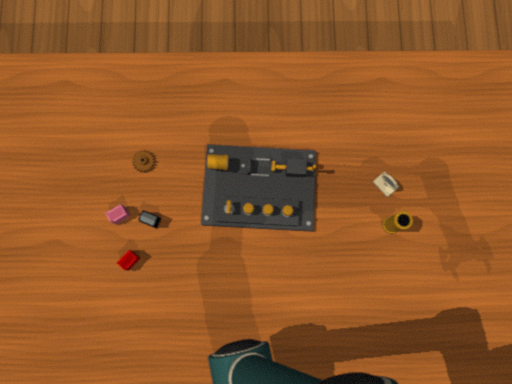

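View pics/wrist0.png

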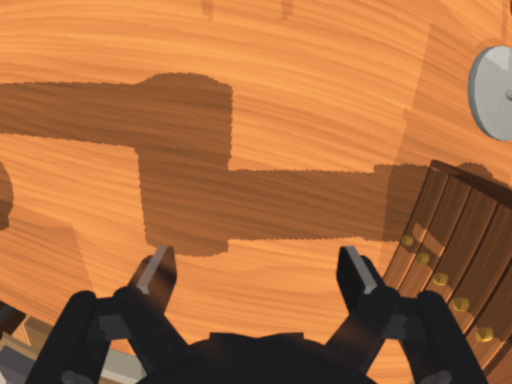

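The top view shows the stand at about (260,188), the bar knob at (230,207) as the leftmost of the row, the black cell at (149,219), the decoys at (118,214) and (128,260), and the jaw at about (280,167). The wrist view shows only bench.

```bash
cat > h.py <<'E'
import numpy as np,cv2
from scipy.spatial.transform import Rotation as R
def ray(n,K,E,u,v):
    x=(u-K[0,2])/K[0,0]; y=(v-K[1,2])/K[1,1]
    if n=="wrist":
        r=np.hypot(x,y); d=np.array([np.sin(r)*x/max(r,1e-9),np.sin(r)*y/max(r,1e-9),np.cos(r)])
    else: d=np.array([x,y,1.])
    return E[:3,3],E[:3,:3]@d
def onz(n,K,E,u,v,z):
    o,d=ray(n,K,E,u,v); return o+d*(z-o[2])/d[2]
def proj(n,K,E,P):
    c=E[:3,:3].T@(np.asarray(P)-E[:3,3])
    if n=="wrist":
        th=np.arctan2(np.hypot(c[0],c[1]),c[2]); ph=np.arctan2(c[1],c[0]); m=K[0,0]*th
        return np.array([K[0,2]+m*np.cos(ph),K[1,2]+m*np.sin(ph)])
    return np.array([K[0,2]+K[0,0]*c[0]/c[2],K[1,2]+K[1,1]*c[1]/c[2]])
def load(t,n):
    return [np.load(f"pics/{t}_{s}.npy") for s in "pdKE"]
def snap(bot,n,t):
    ci=bot.camera_info(n); p,d=bot.read_camera(n)
    for s,a in zip("pdKE",(p,d,ci["K"],ci["extrinsics"])): np.save(f"pics/{t}_{s}.npy",a)
    cv2.imwrite(f"pics/{t}.png",p); return p,d,ci["K"],ci["extrinsics"]
def deproj(n,K,E,d,m):
    vs,us=np.nonzero(m&(d>0)); P=[]
    for u,v in zip(us,vs):
        o,r=ray(n,K,E,u,v); c=E[:3,:3].T@r; P.append(o+r*d[v,u]/c[2])
    return np.array(P)
E
python3 - <<'E'
from h import *
p,d,K,E=load("top0","top")
for nm,(u,v,z) in dict(cell=(149,219,.045),knob=(230,206,.08),trimend=(288,211,.08),gear=(144,161,.02),mount=(386,183,.03),tube=(402,219,.115)).items(): print(nm,onz("top",K,E,u,v,z).round(4))
# dark stand plate corners
hsv=cv2.cvtColor(p,cv2.COLOR_BGR2HSV); m=((hsv[...,2]<90)&(hsv[...,1]<110)).astype(np.uint8)
m=cv2.morphologyEx(m,cv2.MORPH_CLOSE,np.ones((9,9)))
cs,_=cv2.findContours(m,0,2)
for c in cs:
    if cv2.contourArea(c)>80:
        r=cv2.minAreaRect(c);b=cv2.boxPoints(r); z=.02 if r[1][0]>60 else .042
        W=np.array([onz("top",K,E,u,v,z) for u,v in b]); print(r,W.round(4).tolist(),W.mean(0).round(4))
E
```

```text
cell [0.4936 0.2787 0.045 ]
knob [0.5199 0.0603 0.08  ]
trimend [ 0.5042 -0.0917  0.08  ]
gear [0.6602 0.3025 0.02  ]
mount [ 0.5852 -0.371   0.03  ]
tube [ 0.4739 -0.3799  0.115 ]
((302.0, 361.5), (43.0, 188.0), 90.0) [[0.1793, 0.1206, 0.042], [0.1686, -0.3643, 0.042], [0.064, -0.3565, 0.042], [0.0755, 0.1203, 0.042]] [ 0.1219 -0.1199  0.042 ]
((148.87930297851562, 218.55169677734375), (19.869400024414062, 11.14172077178955), 21.801406860351562) [[0.4917, 0.3098, 0.042], [0.5195, 0.2996, 0.042], [0.4987, 0.2497, 0.042], [0.471, 0.2601, 0.042]] [0.4952 0.2798 0.042 ]
((259.15618896484375, 187.35977172851562), (111.80973815917969, 80.36915588378906), 3.094058036804199) [[0.4793, 0.1421, 0.02], [0.7066, 0.1311, 0.02], [0.6847, -0.1844, 0.02], [0.4576, -0.163, 0.02]] [ 0.5821 -0.0185  0.02  ]
```

Run:
```python
from h import *
p,d,K,E=load("top0","top")
cv2.imwrite("pics/topcrop.png",cv2.resize(p[130:260,90:330],None,fx=3.3,fy=3.3,interpolation=cv2.INTER_CUBIC))
```

```text
(no output)
```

View pics/topcrop.png

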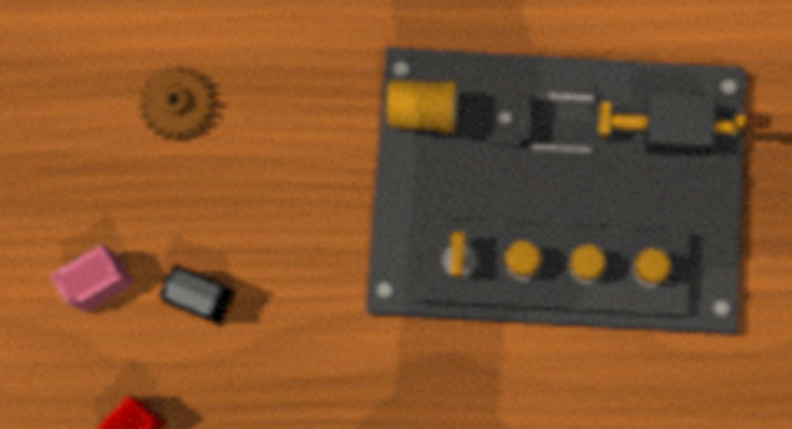

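```bash
cat >> h.py <<'E'
def plan(st,pos,theta=None,n=None,vmax=.048,grip=1):
    """rows for straight move to pos with tool down, tool y at angle theta"""
    T=R.from_rotvec(st["tcp_rot"]).as_matrix(); 
    if theta is None: theta=np.arctan2(T[1,1],T[0,1])
    # half-turn ambiguity NOT resolved here
    y=np.array([np.cos(theta),np.sin(theta),0]);x=np.array([0,0,-1.]);G=np.stack([x,y,np.cross(x,y)],1)
    w=R.from_matrix(T.T@G).as_rotvec(); dp=np.asarray(pos)-st["tool_pos"]
    n=n or int(max(np.ceil(np.linalg.norm(dp)/vmax),np.ceil(np.linalg.norm(w)/.145),1))
    print("n",n,"yaw now",np.arctan2(T[1,1],T[0,1]).round(3),"theta",round(theta,3)," rot total tool",w.round(3)," shift tool cm",(T.T@dp*100).round(2),"in goal tool axes",(G.T@dp*100).round(2))
    for i in range(n):
        Ti=T@R.from_rotvec(w*i/n).as_matrix()
        print((w/n).round(3).tolist(),(Ti.T@dp/n*100).round(2).tolist())
E
python3 - <<'E'
from h import *
from workcell import bot
st=bot.read_state(); print(R.from_rotvec(st["tcp_rot"]).as_matrix().round(3))
ci=bot.camera_info("wrist");print(ci["extrinsics"].round(3))
T=R.from_rotvec(st["tcp_rot"]).as_matrix()
print("cam in tool",(T.T@(ci["extrinsics"][:3,3]-st["tool_pos"])).round(3),(T.T@ci["extrinsics"][:3,:3]).round(3))
plan(st,[.42,-.35,.26])
E
```

```text
[[-0.     0.233 -0.973]
 [ 0.002 -0.973 -0.233]
 [-1.    -0.002 -0.   ]]
[[ 0.233 -0.92  -0.316  0.238]
 [-0.972 -0.221 -0.075 -0.636]
 [-0.001  0.325 -0.946  0.372]
 [ 0.     0.     0.     1.   ]]
cam in tool [-0.12  -0.001 -0.084] [[-0.001 -0.325  0.946]
 [ 1.     0.     0.001]
 [-0.     0.946  0.325]]
n 9 yaw now -1.336 theta -1.336  rot total tool [-0.    -0.     0.002]  shift tool cm [ -0.73 -23.64 -32.71] in goal tool axes [ -0.78 -23.64 -32.71]
[-0.0, -0.0, 0.0] [-0.08, -2.63, -3.63]
[-0.0, -0.0, 0.0] [-0.08, -2.63, -3.63]
[-0.0, -0.0, 0.0] [-0.08, -2.63, -3.63]
[-0.0, -0.0, 0.0] [-0.08, -2.63, -3.63]
[-0.0, -0.0, 0.0] [-0.08, -2.63, -3.63]
[-0.0, -0.0, 0.0] [-0.08, -2.63, -3.63]
[-0.0, -0.0, 0.0] [-0.08, -2.63, -3.63]
[-0.0, -0.0, 0.0] [-0.09, -2.63, -3.63]
[-0.0, -0.0, 0.0] [-0.09, -2.63, -3.63]
```

Run:
```python
from h import *
from workcell import bot
st=bot.read_state()
plan(st,[.42,-.35,.27],theta=-0.1)
```

```text
n 9 yaw now -1.336 theta -0.1  rot total tool [-1.236e+00 -1.000e-03  2.000e-03]  shift tool cm [ -1.73 -23.64 -32.71] in goal tool axes [ -1.78  23.12 -33.07]
[-0.137, -0.0, 0.0] [-0.19, -2.63, -3.63]
[-0.137, -0.0, 0.0] [-0.19, -2.1, -3.96]
[-0.137, -0.0, 0.0] [-0.19, -1.54, -4.21]
[-0.137, -0.0, 0.0] [-0.2, -0.95, -4.38]
[-0.137, -0.0, 0.0] [-0.2, -0.34, -4.47]
[-0.137, -0.0, 0.0] [-0.2, 0.27, -4.48]
[-0.137, -0.0, 0.0] [-0.2, 0.88, -4.4]
[-0.137, -0.0, 0.0] [-0.2, 1.48, -4.23]
[-0.137, -0.0, 0.0] [-0.2, 2.04, -3.99]
```

Call:
arm_command:
  series:
    - [[-0.137,0,0,-0.2,-2.6,-3.6,1],[-0.137,0,0,-0.2,-2.1,-4.0,1],[-0.137,0,0,-0.2,-1.5,-4.2,1],[-0.137,0,0,-0.2,-1.0,-4.4,1],[-0.137,0,0,-0.2,-0.3,-4.5,1],[-0.137,0,0,-0.2,0.3,-4.5,1],[-0.137,0,0,-0.2,0.9,-4.4,1],[-0.137,0,0,-0.2,1.5,-4.2,1],[-0.137,0,0,-0.2,2.0,-4.0,1]]

```text
time: 1.05
tool_pos: [0.4192, -0.3382, 0.2663]
tcp_rot: [1.259, 1.184, -1.257]
wrist_force: [0.7, 0.1, -0.1]
width: 0.995
```

Run:
```python
from h import *
from workcell import bot
st=bot.read_state(); print(st["time"],st["tool_pos"],st["q"])
plan(st,[.55,0,.31],theta=-0.1)
```

```text
1.05 [ 0.41923392 -0.33819499  0.26634233] [-7.26268257e-01  8.72443566e-04  1.87566979e+00  2.09691062e-03
  1.27098600e+00 -6.62013379e-01]
n 8 yaw now -0.065 theta -0.1  rot total tool [ 0.035 -0.005  0.004]  shift tool cm [ -4.22  10.84 -34.62] in goal tool axes [ -4.37   9.63 -34.96]
[0.004, -0.001, 0.0] [-0.53, 1.36, -4.33]
[0.004, -0.001, 0.0] [-0.53, 1.34, -4.33]
[0.004, -0.001, 0.0] [-0.53, 1.32, -4.34]
[0.004, -0.001, 0.0] [-0.53, 1.3, -4.34]
[0.004, -0.001, 0.0] [-0.54, 1.28, -4.35]
[0.004, -0.001, 0.0] [-0.54, 1.26, -4.35]
[0.004, -0.001, 0.0] [-0.54, 1.24, -4.36]
[0.004, -0.001, 0.0] [-0.54, 1.22, -4.36]
```

Call:
arm_command:
  series:
    - [[0,0,0,-0.5,1.4,-4.3,1],[0,0,0,-0.5,1.4,-4.3,1],[0,0,0,-0.5,1.3,-4.3,1],[0,0,0,-0.5,1.3,-4.3,1],[0,0,0,-0.5,1.3,-4.3,1],[0,0,0,-0.5,1.3,-4.4,1],[0,0,0,-0.5,1.2,-4.4,1],[0,0,0,-0.5,1.2,-3.0,1],[0,0,0,0,0,0,1]]

```text
time: 1.95
tool_pos: [0.5477, 0.007, 0.3076]
tcp_rot: [1.255, 1.191, -1.248]
wrist_force: [-0.1, -0.7, 0.2]
width: 0.998
```

Run:
```python
from h import *
from workcell import bot
st=bot.read_state(); print(st["time"],st["tool_pos"],np.abs(st["joint_vel"]).max())
p,d,K,E=snap(bot,"wrist","w1")
plan(st,[.495,.28,.26],theta=-0.396)
cv2.imwrite("pics/w1b.png",cv2.resize(p,None,fx=1.5,fy=1.5,interpolation=cv2.INTER_CUBIC))
```

```text
1.95 [0.54771201 0.00698244 0.30763361] 0.03948580992418561
n 6 yaw now -0.055 theta -0.396  rot total tool [ 0.341 -0.007  0.005]  shift tool cm [  5.    -6.76 -26.93] in goal tool axes [  4.76 -15.39 -23.16]
[0.057, -0.001, 0.001] [0.83, -1.13, -4.49]
[0.057, -0.001, 0.001] [0.83, -1.38, -4.42]
[0.057, -0.001, 0.001] [0.82, -1.63, -4.33]
[0.057, -0.001, 0.001] [0.81, -1.87, -4.24]
[0.057, -0.001, 0.001] [0.81, -2.11, -4.12]
[0.057, -0.001, 0.001] [0.8, -2.34, -4.0]
```

View pics/w1b.png

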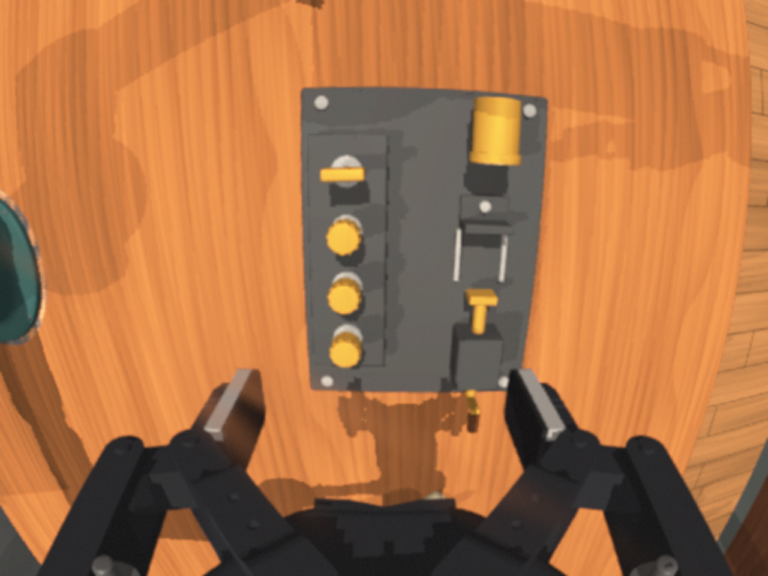

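The wrist picture (1.5×) shows the plate's four screws at (321,102), (529,110), (327,381) and (504,381). The bar knob is at (342,174), the trimmers at (345,238), (345,297) and (345,350), the lips at x≈457 and 503, and the jaw pad at (482,298).

Run:
```python
from h import *
p,d,K,E=load("w1","wrist")
hsv=cv2.cvtColor(p,cv2.COLOR_BGR2HSV)
g=((hsv[...,2]>130)&(hsv[...,1]<60)).astype(np.uint8); g[260:]=0; g[:,:190]=0; g[:,400:]=0
n,l,s,c=cv2.connectedComponentsWithStats(g)
for i in range(1,n):
    if s[i,4]>8:
        m=l==i; ys,xs=np.nonzero(m)
        print("white",s[i].tolist(),c[i].round(1),[onz("wrist",K,E,*c[i],z)[:2].round(4).tolist() for z in(.02,.026)],
          "ends",onz("wrist",K,E,xs[ys<=ys.min()+0].mean(),ys.min()-.5,.026)[:2].round(4),onz("wrist",K,E,xs[ys>=ys.max()].mean(),ys.max()+.5,.026)[:2].round(4))
b=((hsv[...,0]>14)&(hsv[...,0]<28)&(hsv[...,1]>150)&(hsv[...,2]>150)).astype(np.uint8); b[:60]=0;b[260:]=0; b[:,:205]=0; b[:,360:]=0
n,l,s,c=cv2.connectedComponentsWithStats(b)
for i in range(1,n):
    if s[i,4]>25:
        P=deproj("wrist",K,E,d,l==i)
        cn,_=cv2.findContours((l==i).astype(np.uint8),0,2); r=cv2.minAreaRect(cn[0])
        print("brass",s[i].tolist(),c[i].round(1),r,[onz("wrist",K,E,*c[i],z)[:2].round(4).tolist() for z in(.08,.084)],"depth med",np.median(P,0).round(4),P[:,2].min().round(3),P[:,2].max().round(3))
```

```text
white [209, 64, 10, 9, 69] [213.8  67.9] [[0.4961, 0.1294], [0.4969, 0.1288]] ends [0.4976 0.1348] [0.4961 0.1226]
white [349, 69, 9, 9, 62] [352.7  73.3] [[0.6868, 0.116], [0.6849, 0.1157]] ends [0.6848 0.1224] [0.685  0.1097]
white [220, 103, 21, 8, 122] [230.2 107.1] [[0.5149, 0.0735], [0.5155, 0.0737]] ends [0.5163 0.08  ] [0.5148 0.0692]
white [226, 121, 11, 3, 17] [231.1 122.1] [[0.5147, 0.0528], [0.5152, 0.0533]] ends [0.5207 0.0551] [0.513  0.0515]
white [319, 133, 9, 9, 56] [323.2 137.2] [[0.6419, 0.0257], [0.6406, 0.0266]] ends [0.6404 0.0332] [0.6403 0.0206]
white [222, 143, 19, 9, 48] [232.5 145.5] [[0.5143, 0.0198], [0.5148, 0.0209]] ends [0.5117 0.0252] [0.5246 0.0118]
white [302, 152, 6, 36, 137] [304.4 170.8] [[0.6143, -0.0221], [0.6134, -0.0204]] ends [0.6145 0.0073] [ 0.6126 -0.0452]
white [332, 158, 7, 30, 112] [335.1 173.2] [[0.6599, -0.0278], [0.6583, -0.0261]] ends [ 0.66  -0.003] [ 0.6572 -0.0476]
white [221, 181, 20, 10, 75] [231.3 184. ] [[0.5083, -0.0362], [0.509, -0.0344]] ends [ 0.5082 -0.0291] [ 0.5206 -0.0448]
white [222, 216, 20, 11, 91] [231.8 219.6] [
[... 795 characters left out ...]
 [228.6 157.9] ((228.5, 158.0), (22.0, 21.0), 90.0) [[0.5141, 0.0154], [0.5145, 0.0163]] depth med [0.5139 0.0152 0.0792] 0.038 0.082
brass [219, 186, 21, 24, 388] [229.1 197.4] ((229.0, 197.5), (23.0, 20.0), 90.0) [[0.5106, -0.0351], [0.5111, -0.0336]] depth med [ 0.5104 -0.0355  0.0792] 0.039 0.082
brass [312, 193, 20, 30, 337] [320.2 204.2] ((322.6461486816406, 206.66925048828125), (29.768335342407227, 18.48117446899414), 82.87498474121094) [[0.6255, -0.0507], [0.6247, -0.0491]] depth med [ 0.632  -0.0579  0.0474] 0.019 0.056
brass [220, 222, 20, 23, 364] [229.8 233.3] ((229.5, 233.0), (22.0, 19.0), 90.0) [[0.507, -0.0853], [0.5075, -0.0833]] depth med [ 0.5065 -0.086   0.0791] 0.02 0.082
```

Call:
arm_command:
  series:
    - [[0.057,0,0,0.8,-1.1,-4.5,1],[0.057,0,0,0.8,-1.4,-4.4,1],[0.057,0,0,0.8,-1.6,-4.3,1],[0.057,0,0,0.8,-1.9,-4.2,1],[0.057,0,0,0.8,-2.1,-4.1,1],[0.057,0,0,0.8,-2.3,-4.0,1],[0,0,0,0,0,0,1]]

```text
time: 2.7
tool_pos: [0.4954, 0.2754, 0.2556]
tcp_rot: [1.511, 0.98, -1.522]
wrist_force: [0.7, 0.1, -0.8]
width: 1.0
```

Run:
```python
from h import *
from workcell import bot
st=bot.read_state(); print(st["time"],st["tool_pos"],np.abs(st["joint_vel"]).max())
p,d,K,E=snap(bot,"wrist","w2")
cv2.imwrite("pics/w2b.png",cv2.resize(p,None,fx=1.5,fy=1.5,interpolation=cv2.INTER_CUBIC))
```

```text
2.7 [0.49539708 0.27539636 0.25564624] 0.07304745839103781
```

View pics/w2b.png

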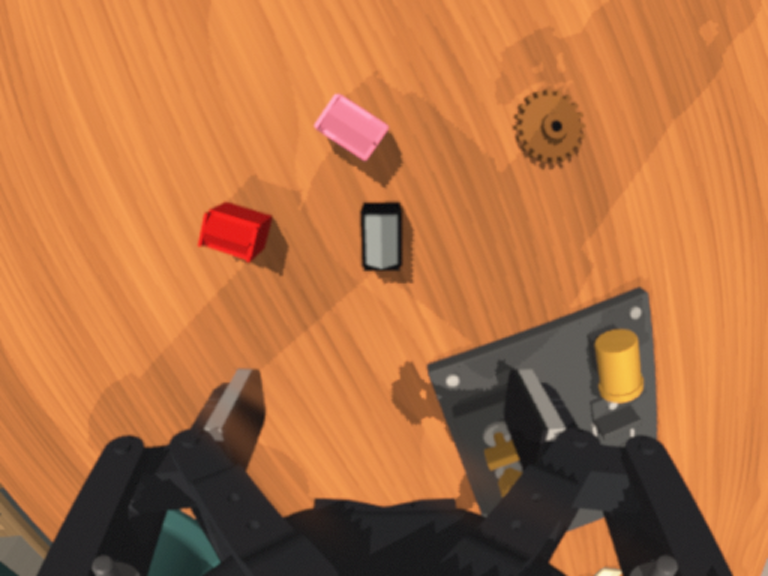

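The second view shows the black cell at (381,237), long side vertical in the picture, with the pink decoy at (352,127) and the red one at (236,232). The gap between the cell and the pink decoy lies along the cell's long side, so the fingers are free.

```bash
cat > cellm.py <<'E'
from h import *
def cellmeas(p,d,K,E,box=(130,230,100,220)):
    hsv=cv2.cvtColor(p,cv2.COLOR_BGR2HSV)
    m=((hsv[...,1]<90)|(hsv[...,2]<45)).astype(np.uint8)
    mm=np.zeros_like(m); y0,y1,x0,x1=box; mm[y0:y1,x0:x1]=m[y0:y1,x0:x1]
    mm=cv2.morphologyEx(mm,cv2.MORPH_OPEN,np.ones((3,3)))
    n,l,s,c=cv2.connectedComponentsWithStats(mm); i=1+np.argmax(s[1:,4])
    P=deproj("wrist",K,E,d,l==i)
    return mm,l==i,s[i],c[i],P
E
python3 - <<'E'
from cellm import *
p,d,K,E=load("w2","wrist")
mm,m,s,c,P=cellmeas(p,d,K,E,(120,195,225,285))
print(s,c,P[:,2].min(),P[:,2].max())
# ridge: top points near z ~ .054 ; body top corners z~.042
for lo,hi in((.036,.046),(.04,.06),(.05,.06)):
    Q=P[(P[:,2]>lo)&(P[:,2]<hi)]
    r=cv2.minAreaRect((Q[:,:2]*1000).astype(np.float32)); print(lo,hi,len(Q),r,Q.mean(0).round(4))
    b=cv2.boxPoints(r); 
    e0,e1=b[1]-b[0],b[2]-b[1]; e=e0 if np.linalg.norm(e0)>np.linalg.norm(e1) else e1
    print("long axis angle",np.arctan2(e[1],e[0]))
cn,_=cv2.findContours(m.astype(np.uint8),0,2); r=cv2.minAreaRect(cn[0]);print(r,[onz("wrist",K,E,*q,.042)[:2].round(4).tolist() for q in cv2.boxPoints(r)])
print("r",onz("wrist",K,E,254,158,.054))
big=cv2.resize(p[120:195,215:295],None,fx=8,fy=8,interpolation=cv2.INTER_CUBIC);cv2.imwrite("pics/w2c.png",big)
E
```

```text
[ 242  136   25   44 1081] [254.08233117 157.30064755] 0.011939246646791635 0.054728017232421544
0.036 0.046 418 ((494.53533935546875, 283.7523498535156), (44.60859680175781, 28.199871063232422), 65.97552490234375) [0.4943 0.2829 0.0429]
long axis angle 1.1514895
0.04 0.06 987 ((494.26678466796875, 283.07574462890625), (46.04944610595703, 28.04622459411621), 66.12273406982422) [0.4947 0.2831 0.0469]
long axis angle 1.1540589
0.05 0.06 254 ((494.38702392578125, 282.8617248535156), (45.13536834716797, 24.426040649414062), 68.30982208251953) [0.4948 0.2823 0.0516]
long axis angle 1.1922313
((254.0, 157.5), (43.0, 24.0), 90.0) [[0.4929, 0.3123], [0.5176, 0.3011], [0.4969, 0.2546], [0.4713, 0.2662]]
r [0.49587819 0.28586842 0.054     ]
```

View pics/w2c.png

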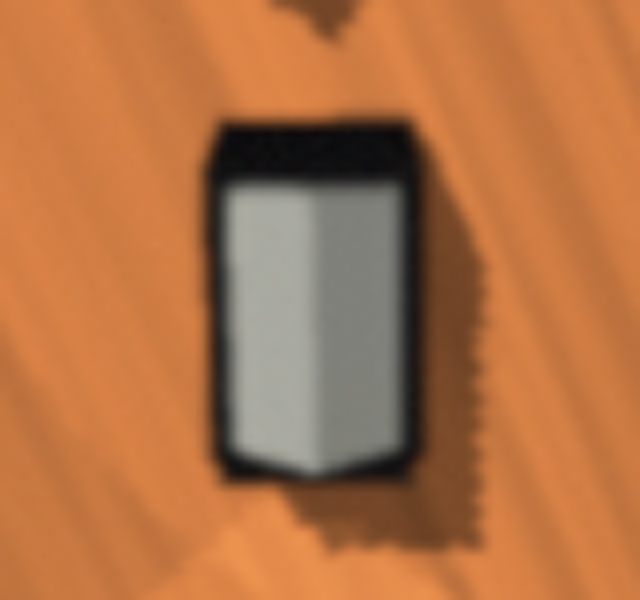

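Run:
```python
from h import *
from workcell import bot
st=bot.read_state(); print(st["time"])
plan(st,[.4945,.283,.10],theta=-0.418,n=4)
```

```text
2.75
n 4 yaw now -0.426 theta -0.418  rot total tool [-0.008  0.004  0.005]  shift tool cm [15.6  -0.48 -0.9 ] in goal tool axes [15.6  -0.54 -0.83]
[-0.002, 0.001, 0.001] [3.9, -0.12, -0.22]
[-0.002, 0.001, 0.001] [3.9, -0.12, -0.22]
[-0.002, 0.001, 0.001] [3.9, -0.13, -0.22]
[-0.002, 0.001, 0.001] [3.9, -0.13, -0.21]
```

Call:
arm_command:
  series:
    - [[0,0.001,0.001,3.9,-0.1,-0.2,0.8],[0,0.001,0.001,3.9,-0.1,-0.2,0.8],[0,0.001,0.001,3.9,-0.1,-0.2,0.8],[0,0.001,0.001,3.9,-0.1,-0.2,0.8],[0,0,0,0,0,0,0.8]]

```text
time: 3.25
tool_pos: [0.5003, 0.2728, 0.099]
tcp_rot: [1.521, 0.969, -1.513]
wrist_force: [-0.4, -0.7, -0.3]
width: 0.797
```

Run:
```python
from h import *
from workcell import bot
st=bot.read_state(); print(st["time"],st["tool_pos"])
plan(st,[.4945,.283,.033],theta=-0.418,n=3)
snap(bot,"wrist","w3")
```

```text
3.25 [0.50034141 0.27279187 0.09904558]
n 3 yaw now -0.429 theta -0.418  rot total tool [-0.011 -0.001 -0.007]  shift tool cm [ 6.6  -1.   -0.68] in goal tool axes [ 6.6  -0.95 -0.7 ]
[-0.004, -0.0, -0.002] [2.2, -0.33, -0.23]
[-0.004, -0.0, -0.002] [2.2, -0.33, -0.23]
[-0.004, -0.0, -0.002] [2.2, -0.32, -0.23]
```

View pics/w3.png

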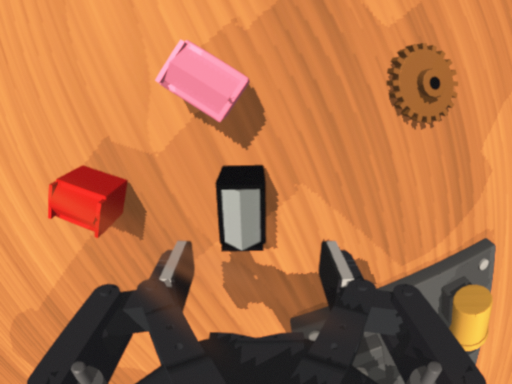

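The view at z≈0.10 shows the cell at (242,208), left of the finger midline at about 256, so a shift along −y is needed as worked out.

Run:
```python
from cellm import *
from workcell import bot
p,d,K,E=load("w3","wrist")
mm,m,s,c,P=cellmeas(p,d,K,E,(150,260,205,285))
print(s,c,P[:,2].min(),P[:,2].max())
for lo,hi in((.038,.06),):
    Q=P[(P[:,2]>lo)&(P[:,2]<hi)]
    r=cv2.minAreaRect((Q[:,:2]*1000).astype(np.float32)); print(lo,hi,len(Q),r,Q.mean(0).round(4))
```

```text
[ 217  166   48   85 3770] [241.5066313  207.41830239] 0.003995351528111368 0.054692659137509314
0.038 0.06 3215 ((494.0329284667969, 282.7276611328125), (46.40476989746094, 30.016456604003906), 66.16275024414062) [0.4953 0.2845 0.0467]
```

Call:
arm_command:
  series:
    - [[-0.005,0,-0.003,0.5,-0.5,-0.3,0.8],[-0.005,0,-0.003,0.5,-0.5,-0.4,0.8],[0,0,0,0,0,0,0.8]]

```text
time: 3.6
tool_pos: [0.5007, 0.2841, 0.0978]
tcp_rot: [1.525, 0.977, -1.499]
wrist_force: [-0.7, 0.1, -0.7]
width: 0.801
```

Run:
```python
from h import *
from workcell import bot
st=bot.read_state(); print(st["time"],st["tool_pos"])
plan(st,[.4945,.283,.033],theta=-0.418,n=4)
```

```text
3.6 [0.50069317 0.28409106 0.09777832]
n 4 yaw now -0.422 theta -0.418  rot total tool [-0.004 -0.011 -0.01 ]  shift tool cm [ 6.47 -0.58  0.42] in goal tool axes [ 6.48 -0.52  0.35]
[-0.001, -0.003, -0.002] [1.62, -0.15, 0.11]
[-0.001, -0.003, -0.002] [1.62, -0.14, 0.1]
[-0.001, -0.003, -0.002] [1.62, -0.14, 0.1]
[-0.001, -0.003, -0.002] [1.62, -0.13, 0.09]
```

Call:
arm_command:
  series:
    - [[0,-0.005,-0.005,1.5,-0.4,0.2,0.8],[0,-0.005,-0.005,1.5,-0.3,0.2,0.8],[0,0,0,0,0,0,0.8]]

```text
time: 3.9
tool_pos: [0.4946, 0.285, 0.0691]
tcp_rot: [1.518, 0.98, -1.506]
wrist_force: [-1.1, -0.9, -0.6]
width: 0.799
```

Run:
```python
from h import *
from workcell import bot
st=bot.read_state(); print(st["time"],st["tool_pos"],st["wrist_force"])
plan(st,[.494,.283,.033],theta=-0.417,n=4)
```

```text
3.9 [0.49458694 0.28501908 0.06909648] [-1.08515753 -0.94892765 -0.60232149]
n 4 yaw now -0.421 theta -0.417  rot total tool [-0.004 -0.005 -0.003]  shift tool cm [3.61 0.02 0.23] in goal tool axes [3.61 0.03 0.21]
[-0.001, -0.001, -0.001] [0.9, 0.0, 0.06]
[-0.001, -0.001, -0.001] [0.9, 0.0, 0.06]
[-0.001, -0.001, -0.001] [0.9, 0.01, 0.05]
[-0.001, -0.001, -0.001] [0.9, 0.01, 0.05]
```

Call:
arm_command:
  series:
    - [[0,0,0,0.9,0,0.1,0.8],[0,0,0,0.9,0,0.1,0.8],[0,0,0,0.9,0,0,0.8],[0,0,0,0.9,0,0,0.8],[0,0,0,0,0,0,0.8]]

```text
time: 4.4
tool_pos: [0.4929, 0.2829, 0.0286]
tcp_rot: [1.515, 0.981, -1.508]
wrist_force: [0.4, -0.0, 0.1]
width: 0.799
```

Run:
```python
from h import *
from workcell import bot
st=bot.read_state(); print(st["time"],st["tool_pos"],st["wrist_force"])
plan(st,[.494,.283,.033],theta=-0.417,n=1)
```

```text
4.4 [0.49286485 0.28287152 0.0285889 ] [ 0.39292971 -0.04305926  0.11692557]
n 1 yaw now -0.42 theta -0.417  rot total tool [-0.003 -0.003 -0.002]  shift tool cm [-0.44  0.1  -0.06] in goal tool axes [-0.44  0.1  -0.06]
[-0.003, -0.003, -0.002] [-0.44, 0.1, -0.06]
```

Call:
arm_command:
  series:
    - [[0,0,0,-0.4,0.1,0,0.8],[0,0,0,0,0,0,0.3],[0,0,0,0,0,0,0.2],[0,0,0,0,0,0,0.2],[0,0,0,0,0,0,0.2],[0,0,0,0,0,0,0.2]]
  newtons: 30

```text
time: 5.0
tool_pos: [0.4946, 0.2827, 0.0336]
tcp_rot: [1.516, 0.98, -1.507]
wrist_force: [0.1, -0.2, -1.7]
width: 0.369
```

Run:
```python
from h import *
from workcell import bot
st=bot.read_state(); print(st["time"],st["tool_pos"],st["wrist_force"],st["width"],st["width"]*.085)
snap(bot,"wrist","w4")
```

```text
5.0 [0.4945944  0.28267872 0.03362401] [ 0.11907052 -0.20084416 -1.70234538] 0.3693147527311877 0.03139175398215096
```

View pics/w4.png

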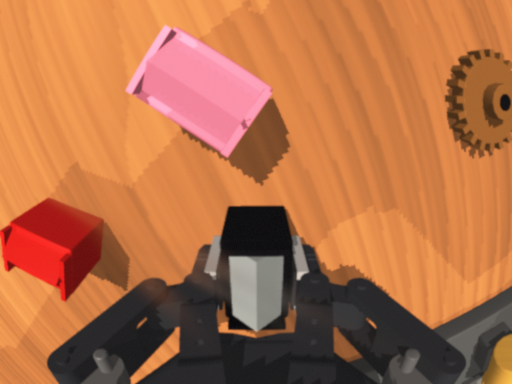

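The cell is held between the pads at (255,270), and the width reads 31 mm, which fits the 32 mm body. I'll lift it and carry it over to the nest.

Call:
arm_command:
  series:
    - [[0,0,0,-2.0,0,0,0.2],[0,0,0,-4.0,0,0,0.2],[0,0,0,-4.0,0,0,0.2],[0,0,0,-3.0,0,0,0.2]]

```text
time: 5.45
tool_pos: [0.4881, 0.2792, 0.1589]
tcp_rot: [1.5, 0.982, -1.524]
wrist_force: [0.5, -0.2, -1.6]
width: 0.369
```

Run:
```python
from h import *
from workcell import bot
st=bot.read_state(); print(st["time"],st["tool_pos"],st["wrist_force"],st["width"])
plan(st,[.636,-.023,.16],theta=-0.072)
```

```text
5.45 [0.48805557 0.27923118 0.15894927] [ 0.45053684 -0.24612106 -1.64020086] 0.3689292087221552
n 8 yaw now -0.42 theta -0.072  rot total tool [-0.348  0.008  0.011]  shift tool cm [-0.12 25.84 21.56] in goal tool axes [-0.11 16.93 29.08]
[-0.044, 0.001, 0.001] [-0.01, 3.23, 2.69]
[-0.044, 0.001, 0.001] [-0.01, 3.11, 2.83]
[-0.044, 0.001, 0.001] [-0.01, 2.98, 2.97]
[-0.044, 0.001, 0.001] [-0.01, 2.85, 3.09]
[-0.044, 0.001, 0.001] [-0.01, 2.71, 3.21]
[-0.044, 0.001, 0.001] [-0.01, 2.57, 3.33]
[-0.044, 0.001, 0.001] [-0.01, 2.42, 3.44]
[-0.044, 0.001, 0.001] [-0.01, 2.27, 3.54]
```

Call:
arm_command:
  series:
    - [[-0.044,0.001,0.001,0,3.2,2.7,0.2],[-0.044,0.001,0.001,0,3.1,2.8,0.2],[-0.044,0.001,0.001,0,3.0,3.0,0.2],[-0.044,0.001,0.001,0,2.8,3.1,0.2],[-0.044,0.001,0.001,0,2.7,3.2,0.2],[-0.044,0.001,0.001,0,2.6,3.3,0.2],[-0.044,0.001,0.001,0,2.4,3.4,0.2],[-0.044,0.001,0.001,0,2.2,3.4,0.2],[0,0,0,0,0,0,0.2]]

```text
time: 6.35
tool_pos: [0.6455, -0.0268, 0.1652]
tcp_rot: [1.253, 1.184, -1.233]
wrist_force: [-0.3, 0.8, -1.4]
width: 0.373
```

Run:
```python
from h import *
from workcell import bot
st=bot.read_state(); print(st["time"],st["tool_pos"],st["wrist_force"],st["width"])
plan(st,[.636,-.023,.11],theta=-0.072,n=3)
snap(bot,"wrist","w5");
```

```text
6.35 [ 0.64549128 -0.0268289   0.16518386] [-0.34687545  0.77356573 -1.37804049] 0.37254621747799077
n 3 yaw now -0.047 theta -0.072  rot total tool [ 0.025 -0.007 -0.01 ]  shift tool cm [ 5.51 -1.02 -0.3 ] in goal tool axes [ 5.52 -0.97 -0.31]
[0.008, -0.002, -0.003] [1.84, -0.34, -0.1]
[0.008, -0.002, -0.003] [1.84, -0.34, -0.1]
[0.008, -0.002, -0.003] [1.84, -0.33, -0.1]
```

View pics/w5.png

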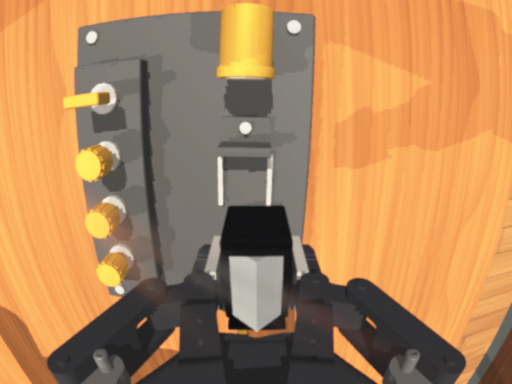

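Lips show at columns 221 and 269 (rows 156–205), with the fence above them. The cell's midline is at about 256, so it must go roughly 10 mm to the left. I'll re-measure the lips from here.

Run:
```python
from h import *
p,d,K,E=load("w5","wrist")
hsv=cv2.cvtColor(p,cv2.COLOR_BGR2HSV)
g=((hsv[...,2]>130)&(hsv[...,1]<60)).astype(np.uint8); g[206:]=0; g[:140]=0; g[:,:200]=0; g[:,300:]=0
n,l,s,c=cv2.connectedComponentsWithStats(g)
A=[]
for i in range(1,n):
    if s[i,4]>40:
        ys,xs=np.nonzero(l==i)
        W=np.array([onz("wrist",K,E,u,v,.026)[:2] for u,v in zip(xs,ys)])
        f=cv2.fitLine((W*1000).astype(np.float32),cv2.DIST_L2,0,.01,.01).ravel()
        # point at y=-.023+...
        print(s[i].tolist(),"dir",f[:2].round(3),"ang",np.arctan2(-f[0]*np.sign(f[1]),abs(f[1])).round(3),"x at y=0", f[2]+f[0]/f[1]*(0-f[3]),"ymax",W[:,1].max().round(4))
g2=((hsv[...,2]>130)&(hsv[...,1]<60)).astype(np.uint8)
for (u,v) in [(92,38),(293,27)]:
    m=np.zeros_like(g2); m[v-12:v+12,u-12:u+12]=g2[v-12:v+12,u-12:u+12]; ys,xs=np.nonzero(m); print("screw",onz("wrist",K,E,xs.mean(),ys.mean(),.02)[:2].round(4))
# fence depth profile
for v in range(132,165,2): 
    m=np.zeros(d.shape,bool); m[v,230:262]=1; P=deproj("wrist",K,E,d,m); print(v,np.median(P,0).round(4)) if len(P) else None
```

```text
[278, 140, 22, 42, 480] dir [ 0.241 -0.97 ] ang 0.244 x at y=0 679.1095 ymax 0.0136
[216, 155, 8, 51, 351] dir [0.058 0.998] ang -0.058 x at y=0 614.5033 ymax 0.0034
[265, 154, 9, 52, 349] dir [0.098 0.995] ang -0.098 x at y=0 660.82495 ymax 0.0018
screw [0.4948 0.1304]
screw [0.6864 0.1168]
132 [0.6397 0.023  0.0258]
134 [0.6394 0.0208 0.0257]
136 [0.6394 0.0192 0.026 ]
138 [0.6392 0.0173 0.0253]
140 [0.6387 0.0155 0.0256]
142 [0.6392 0.0145 0.0301]
144 [0.6394 0.0144 0.0402]
146 [0.6397 0.0143 0.0496]
148 [0.6397 0.0135 0.0535]
150 [0.6396 0.0119 0.0536]
152 [0.6396 0.0103 0.0535]
154 [0.6399 0.0086 0.0535]
156 [0.6393 0.0069 0.0534]
158 [ 0.638  -0.0022  0.0196]
160 [ 0.6379 -0.004   0.0197]
162 [ 0.6378 -0.0059  0.0196]
164 [ 0.6373 -0.0078  0.0197]
```

Call:
arm_command:
  series:
    - [[0.008,-0.003,-0.004,1.8,-0.5,-0.1,0.2],[0.008,-0.003,-0.004,1.8,-0.5,-0.1,0.2],[0.008,0,0,1.8,-0.3,-0.1,0.2],[0,0,0,0,0,0,0.2]]

```text
time: 6.8
tool_pos: [0.6263, -0.0165, 0.1045]
tcp_rot: [1.262, 1.182, -1.266]
wrist_force: [-1.2, 0.5, -2.9]
width: 0.371
```

Run:
```python
from h import *
from workcell import bot
st=bot.read_state(); print(st["time"],st["tool_pos"],st["wrist_force"],st["width"])
plan(st,[.636,-.023,.085],theta=-0.072,n=2)
```

```text
6.8 [ 0.6263234  -0.01654233  0.10453405] [-1.20094822  0.49999597 -2.90087107] 0.3713937411367467
n 2 yaw now -0.073 theta -0.072  rot total tool [-0.001 -0.003  0.007]  shift tool cm [1.94 1.03 0.58] in goal tool axes [1.95 1.01 0.57]
[-0.0, -0.002, 0.003] [0.97, 0.51, 0.29]
[-0.0, -0.002, 0.003] [0.97, 0.51, 0.29]
```

Call:
arm_command:
  series:
    - [[0,-0.001,0.003,0.6,0.5,0.3,0.2],[0,-0.001,0.003,0.6,0.4,0.2,0.2],[0,0,0,0,0,0,0.2]]

```text
time: 7.1
tool_pos: [0.634, -0.0197, 0.0907]
tcp_rot: [1.26, 1.178, -1.261]
wrist_force: [-0.2, 0.1, -1.6]
width: 0.369
```

Run:
```python
from h import *
from workcell import bot
st=bot.read_state(); print(st["time"],st["tool_pos"],st["wrist_force"],st["width"])
plan(st,[.636,-.023,.06],theta=-0.072,n=4)
```

```text
7.1 [ 0.63399827 -0.01965778  0.09074895] [-0.23998333  0.05942666 -1.60066274] 0.3691787941578106
n 4 yaw now -0.069 theta -0.072  rot total tool [ 0.003 -0.001  0.002]  shift tool cm [3.07 0.23 0.32] in goal tool axes [3.07 0.22 0.32]
[0.001, -0.0, 0.001] [0.77, 0.06, 0.08]
[0.001, -0.0, 0.001] [0.77, 0.06, 0.08]
[0.001, -0.0, 0.001] [0.77, 0.06, 0.08]
[0.001, -0.0, 0.001] [0.77, 0.06, 0.08]
```

Call:
arm_command:
  series:
    - [[0,0,0,0.2,0.2,0.3,0.2],[0,0,0,0.6,0.1,0.1,0.2],[0,0,0,0.8,0,0,0.2],[0,0,0,0,0,0,0.2]]

```text
time: 7.5
tool_pos: [0.639, -0.0245, 0.0755]
tcp_rot: [1.262, 1.175, -1.258]
wrist_force: [0.4, 0.1, -2.3]
width: 0.368
```

Run:
```python
from h import *
from workcell import bot
st=bot.read_state(); print(st["time"],st["tool_pos"],st["wrist_force"],st["width"])
plan(st,[.636,-.023,.0545],theta=-0.072,n=4)
```

```text
7.5 [ 0.6390094  -0.02452748  0.07547095] [ 0.35629854  0.12601495 -2.33480599] 0.36812005894618943
n 4 yaw now -0.069 theta -0.072  rot total tool [ 0.003 -0.001 -0.002]  shift tool cm [ 2.1  -0.31 -0.13] in goal tool axes [ 2.1  -0.31 -0.13]
[0.001, -0.0, -0.0] [0.52, -0.08, -0.03]
[0.001, -0.0, -0.0] [0.52, -0.08, -0.03]
[0.001, -0.0, -0.0] [0.52, -0.08, -0.03]
[0.001, -0.0, -0.0] [0.52, -0.08, -0.03]
```

Call:
arm_command:
  series:
    - [[0,0,0,0.3,-0.2,-0.1,0.2],[0,0,0,0.3,0,0,0.2],[0,0,0,0,0,0,0.2]]

```text
time: 7.8
tool_pos: [0.6369, -0.0235, 0.0689]
tcp_rot: [1.262, 1.175, -1.259]
wrist_force: [0.3, -0.1, -2.4]
width: 0.37
```

Run:
```python
from h import *
from workcell import bot
st=bot.read_state(); print(st["time"],st["tool_pos"],st["wrist_force"],st["width"])
plan(st,[.636,-.023,.0545],theta=-0.072,n=1)
snap(bot,"wrist","w6")
```

```text
7.8 [ 0.63689429 -0.02349169  0.06885717] [ 0.25957635 -0.14590792 -2.35625107] 0.3704270802841994
n 1 yaw now -0.07 theta -0.072  rot total tool [ 0.002 -0.001 -0.002]  shift tool cm [ 1.44 -0.09 -0.04] in goal tool axes [ 1.44 -0.09 -0.04]
[0.002, -0.001, -0.002] [1.44, -0.09, -0.04]
```

View pics/w6.png

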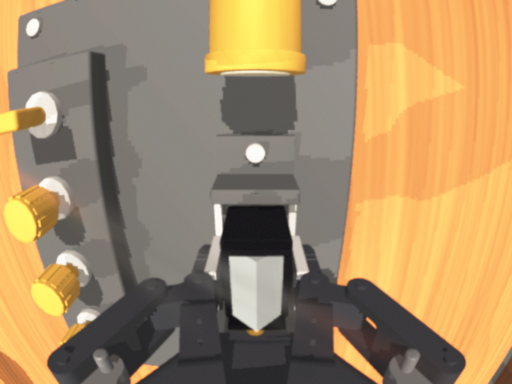

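The cell (columns 220–292, centre 256) is centred on the fence (211–301, centre 256), with the lips on both sides. I'll lower it now.

Call:
arm_command:
  series:
    - [[0,0,0,0.4,-0.1,0,0.2],[0,0,0,0.5,0,0,0.2],[0,0,0,0.4,0,0,0.2],[0,0,0,0,0,0,0.2]]

```text
time: 8.25
tool_pos: [0.6361, -0.0233, 0.0553]
tcp_rot: [1.262, 1.174, -1.258]
wrist_force: [-0.1, 0.3, -1.9]
width: 0.368
```

Run:
```python
from h import *
from workcell import bot
st=bot.read_state(); print(st["time"],st["tool_pos"],st["wrist_force"],st["width"])
plan(st,[.636,-.023,.0536],theta=-0.072,n=1)
```

```text
8.25 [ 0.6360785  -0.02330262  0.05533964] [-0.07378042  0.34693318 -1.86446773] 0.36847160455814737
n 1 yaw now -0.07 theta -0.072  rot total tool [ 0.002 -0.001 -0.002]  shift tool cm [ 0.17 -0.01 -0.03] in goal tool axes [ 0.17 -0.01 -0.03]
[0.002, -0.001, -0.002] [0.17, -0.01, -0.03]
```

Call:
arm_command:
  series:
    - [[0,0,0,0.2,0,0,0.2],[0,0,0,0,0,0,0.2],[0,0,0,0,0,0,0.2]]

```text
time: 8.55
tool_pos: [0.6367, -0.0234, 0.0535]
tcp_rot: [1.263, 1.174, -1.257]
wrist_force: [-0.7, -0.0, -2.6]
width: 0.371
```

Run:
```python
from workcell import bot
st=bot.read_state(); print(st["time"],st["tool_pos"],st["wrist_force"],st["width"])
```

```text
8.55 [ 0.6366616  -0.02337618  0.05351845] [-0.67672885 -0.03668264 -2.5689323 ] 0.3706371281879607
```

Still hanging or just touching, so I'll lower in half-millimetre steps until the force changes.

Call:
arm_command:
  series:
    - [[0,0,0,0.1,0,0,0.2],[0,0,0,0.1,0,0,0.2],[0,0,0,0,0,0,0.2]]

```text
time: 8.85
tool_pos: [0.637, -0.0234, 0.0536]
tcp_rot: [1.263, 1.174, -1.257]
wrist_force: [0.5, 0.1, -2.4]
width: 0.369
```

Run:
```python
from workcell import bot
st=bot.read_state(); print(st["time"],st["tool_pos"],st["wrist_force"],st["width"])
```

```text
8.85 [ 0.63696283 -0.02340947  0.05363951] [ 0.52454495  0.10887108 -2.3501159 ] 0.3689390263250047
```

Call:
arm_command:
  series:
    - [[0,0,0,0.2,-0.1,0,0.2],[0,0,0,0.2,0,0,0.2],[0,0,0,0,0,0,0.2]]

```text
time: 9.15
tool_pos: [0.6373, -0.0235, 0.0539]
tcp_rot: [1.264, 1.172, -1.255]
wrist_force: [0.0, 0.4, -2.6]
width: 0.368
```

Run:
```python
from workcell import bot
st=bot.read_state(); print(st["time"],st["tool_pos"],st["wrist_force"],st["width"])
```

```text
9.15 [ 0.63733539 -0.02345676  0.05388313] [ 0.03315142  0.40294151 -2.64991017] 0.3682089122963046
```

Call:
arm_command:
  series:
    - [[0,0,0,0.5,-0.1,0,0.2],[0,0,0,0.3,0,0,0.2]]

```text
time: 9.35
tool_pos: [0.6381, -0.0236, 0.0532]
tcp_rot: [1.264, 1.17, -1.254]
wrist_force: [-8.6, 0.6, 14.9]
width: 0.368
```

Run:
```python
from workcell import bot
st=bot.read_state(); print(st["time"],st["tool_pos"],st["wrist_force"],st["width"],st["joint_torque"].round(2))
```

```text
9.35 [ 0.63811299 -0.02360293  0.05322147] [-8.60486217  0.61836872 14.86156995] 0.36831191158024923 [-1.600e-01 -4.374e+01 -3.023e+01 -4.000e-02 -3.370e+00  1.000e-02]
```

It is on the floor: 15 N up at z = 0.0532, the height expected. I'll release it.

Call:
arm_command:
  series:
    - [[0,0,0,0,-0.1,0,0.2],[0,0,0,0,0,0,0.5],[0,0,0,0,0,0,0.7],[0,0,0,0,0,0,0.7],[0,0,0,0,0,0,0.7]]

```text
time: 9.85
tool_pos: [0.6379, -0.0236, 0.053]
tcp_rot: [1.265, 1.168, -1.252]
wrist_force: [-0.8, -0.6, 0.1]
width: 0.702
```

Run:
```python
from h import *
from workcell import bot
st=bot.read_state(); print(st["time"],st["tool_pos"],st["wrist_force"],st["width"],st["joint_torque"].round(2))
snap(bot,"wrist","w7")
```

```text
9.85 [ 0.63789657 -0.02359608  0.0529905 ] [-0.79843328 -0.61098587  0.101064  ] 0.7020808898539712 [  0.   -51.31 -30.41   0.    -0.06   0.  ]
```

View pics/w7.png

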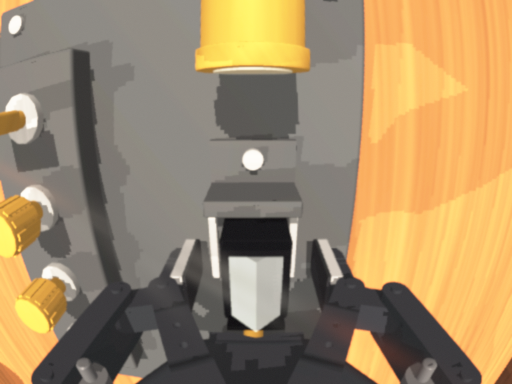

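The cell stands free between the lips (columns 212–294) and the fingers are open. I'll rise, then swing over to the knob.

Call:
arm_command:
  series:
    - [[0,0,0,-1.0,0,0,0.7],[0,0,0,-2.0,0,0,0.7],[0,0,0,-3.0,0,0,0.7],[0,0,0,-3.5,0,0,0.7],[0,0,0,-4.0,0,0,0.7],[0,0,0,-3,0,0,0.7]]

```text
time: 10.5
tool_pos: [0.6317, -0.0233, 0.2179]
tcp_rot: [1.259, 1.18, -1.263]
wrist_force: [-0.5, -0.2, 0.2]
width: 0.7
```

Run:
```python
from h import *
from workcell import bot
st=bot.read_state(); print(st["time"],st["tool_pos"],st["wrist_force"],st["width"])
plan(st,[.517,.065,.23],theta=1.45,n=11)
snap(bot,"wrist","w8")
```

```text
10.5 [ 0.6317482  -0.02326494  0.21794795] [-0.52535075 -0.23506405  0.16258446] 0.6997104390089778
n 11 yaw now -0.069 theta 1.45  rot total tool [-1.519 -0.004  0.003]  shift tool cm [ -1.14 -12.06  -8.01] in goal tool axes [ -1.21   7.38 -12.45]
[-0.138, -0.0, 0.0] [-0.1, -1.1, -0.73]
[-0.138, -0.0, 0.0] [-0.1, -0.99, -0.87]
[-0.138, -0.0, 0.0] [-0.11, -0.86, -1.0]
[-0.138, -0.0, 0.0] [-0.11, -0.71, -1.11]
[-0.138, -0.0, 0.0] [-0.11, -0.55, -1.2]
[-0.138, -0.0, 0.0] [-0.11, -0.38, -1.26]
[-0.138, -0.0, 0.0] [-0.11, -0.2, -1.3]
[-0.138, -0.0, 0.0] [-0.11, -0.02, -1.32]
[-0.138, -0.0, 0.0] [-0.11, 0.16, -1.31]
[-0.138, -0.0, 0.0] [-0.11, 0.34, -1.27]
[-0.138, -0.0, 0.0] [-0.11, 0.51, -1.21]
```

View pics/w8.png

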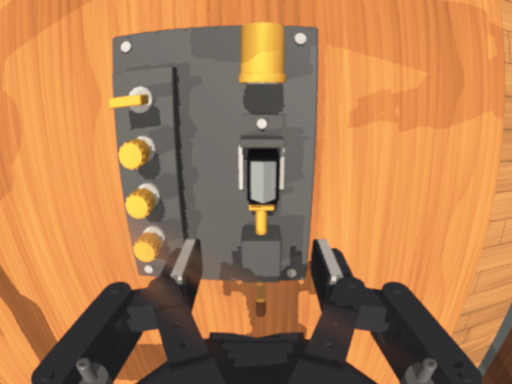

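The cell stands upright in the nest at (262,175), between the fence and the jaw pad. Next is the knob.

Call:
arm_command:
  series:
    - [[-0.138,0,0,-0.1,-1.1,-0.7,0.5],[-0.138,0,0,-0.1,-1.0,-0.9,0.5],[-0.138,0,0,-0.1,-0.9,-1.0,0.5],[-0.138,0,0,-0.1,-0.7,-1.1,0.5],[-0.138,0,0,-0.1,-0.6,-1.2,0.5],[-0.138,0,0,-0.1,-0.4,-1.3,0.5],[-0.138,0,0,-0.1,-0.2,-1.3,0.5],[-0.138,0,0,-0.1,0,-1.3,0.5],[-0.138,0,0,-0.1,0.2,-1.3,0.5],[-0.138,0,0,-0.1,0.3,-1.3,0.5]]

```text
time: 11.55
tool_pos: [0.5274, 0.056, 0.2439]
tcp_rot: [0.163, 1.544, -0.16]
wrist_force: [0.8, -0.1, 0.3]
width: 0.497
```

Call:
arm_command:
  series:
    - [[-0.1,0,0,0,0.3,-0.9,0.35],[0,0,0,0,0,0,0.35],[0,0,0,0,0,0,0.35]]

```text
time: 11.85
tool_pos: [0.5179, 0.0617, 0.2453]
tcp_rot: [0.08, 1.546, -0.079]
wrist_force: [0.2, -0.3, -0.5]
width: 0.352
```

Run:
```python
from h import *
from workcell import bot
st=bot.read_state(); print(st["time"],st["tool_pos"],st["q"].round(3))
p,d,K,E=snap(bot,"wrist","w9")
plan(st,[.517,.065,.15],theta=1.49,n=4)
cv2.imwrite("pics/w9b.png",cv2.resize(p,None,fx=1.5,fy=1.5,interpolation=cv2.INTER_CUBIC))
```

```text
11.85 [0.5178957  0.06172307 0.2452953 ] [ 0.072 -0.037  1.952 -0.002  1.203 -1.397]
n 4 yaw now 1.469 theta 1.49  rot total tool [-0.021  0.023 -0.002]  shift tool cm [ 9.52  0.29 -0.34] in goal tool axes [ 9.53  0.32 -0.12]
[-0.005, 0.006, -0.001] [2.38, 0.07, -0.08]
[-0.005, 0.006, -0.001] [2.38, 0.08, -0.07]
[-0.005, 0.006, -0.001] [2.38, 0.08, -0.06]
[-0.005, 0.006, -0.001] [2.38, 0.08, -0.04]
```

View pics/w9b.png

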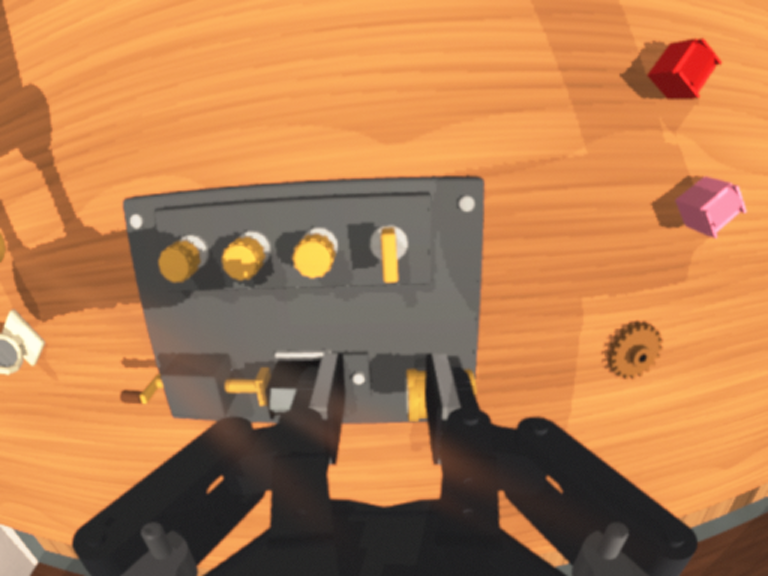

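The bar is seen end-on at (389,255), under the middle of the hand, with the nearest trimmer at (315,255). I'll measure the top face and its direction.

```bash
cat > barm.py <<'E'
from h import *
def bar(t,zlo=.081):
    p,d,K,E=load(t,"wrist")
    hsv=cv2.cvtColor(p,cv2.COLOR_BGR2HSV)
    b=((hsv[...,0]>12)&(hsv[...,0]<30)&(hsv[...,1]>120)&(hsv[...,2]>90)&(d>0)).astype(np.uint8)
    n,l,s,c=cv2.connectedComponentsWithStats(b)
    out=[]
    for i in range(1,n):
        if s[i,4]<60 or s[i,4]>6000: continue
        P=deproj("wrist",K,E,d,l==i)
        out.append((s[i],P))
        med=np.median(P,0)
        if not(.45<med[0]<.56 and -.13<med[1]<.12): continue
        zt=np.percentile(P[:,2],90)
        Q=P[P[:,2]>zt-.003]
        r=cv2.minAreaRect((Q[:,:2]*1000).astype(np.float32)); bx=cv2.boxPoints(r); e0,e1=bx[1]-bx[0],bx[2]-bx[1]; e=max((e0,e1),key=np.linalg.norm)
        print(s[i].tolist(),"ztop",zt.round(4),len(Q),"rect c",np.round(r[0],1),"size",np.round(r[1],1),"long ang",np.arctan2(e[1],e[0]).round(3),"mean",Q.mean(0).round(4))
    return
E
python3 -c "
from barm import *
bar('w9')"
```

```text
[254, 152, 12, 37, 358] ztop 0.0841 313 rect c [516.4  65.8] size [ 9.8 33.2] long ang -0.002 mean [0.5162 0.066  0.0833]
[195, 156, 29, 30, 637] ztop 0.0803 483 rect c [512.8  14.1] size [25.3 25. ] long ang 1.064 mean [0.5125 0.0143 0.0794]
[148, 158, 29, 29, 627] ztop 0.0803 417 rect c [509.3 -37.4] size [25.5 25.1] long ang 0.39 mean [ 0.5089 -0.0371  0.0795]
[105, 161, 28, 28, 582] ztop 0.0803 367 rect c [505.4 -89.8] size [24.8 26.4] long ang -1.187 mean [ 0.5053 -0.0887  0.0795]
```

Run:
```python
from h import *
from workcell import bot
st=bot.read_state()
plan(st,[.5165,.0657,.15],theta=1.569,n=5)
```

```text
n 5 yaw now 1.469 theta 1.569  rot total tool [-0.1    0.023 -0.001]  shift tool cm [ 9.52  0.36 -0.4 ] in goal tool axes [ 9.53  0.4  -0.15]
[-0.02, 0.005, -0.0] [1.9, 0.07, -0.08]
[-0.02, 0.005, -0.0] [1.9, 0.07, -0.07]
[-0.02, 0.005, -0.0] [1.91, 0.08, -0.06]
[-0.02, 0.005, -0.0] [1.91, 0.08, -0.05]
[-0.02, 0.005, -0.0] [1.91, 0.08, -0.04]
```

Call:
arm_command:
  series:
    - [[-0.02,0.005,0,1.9,0.1,-0.1,0.3],[-0.02,0.005,0,1.9,0.1,-0.1,0.3],[-0.02,0.005,0,1.9,0.1,-0.1,0.3],[-0.02,0.005,0,1.9,0.1,0,0.3],[-0.02,0.005,0,0.8,0,0,0.3],[0,0,0,0,0,0,0.3]]

```text
time: 12.5
tool_pos: [0.5211, 0.0643, 0.1608]
tcp_rot: [0.008, 1.568, -0.006]
wrist_force: [-0.1, -0.3, 0.3]
width: 0.298
```

Run:
```python
from h import *
from workcell import bot
st=bot.read_state(); print(st["time"],st["tool_pos"],st["width"])
plan(st,[.5165,.0657,.13],theta=1.569,n=2)
p,d,K,E=snap(bot,"wrist","w10")
cv2.imwrite("pics/w10b.png",cv2.resize(p,None,fx=1.5,fy=1.5,interpolation=cv2.INTER_CUBIC))
from barm import bar; bar("w10")
```

```text
12.5 [0.52111167 0.06426332 0.16084755] 0.2978746469685108
n 2 yaw now 1.561 theta 1.569  rot total tool [-0.008  0.003 -0.001]  shift tool cm [ 3.08  0.14 -0.47] in goal tool axes [ 3.08  0.14 -0.46]
[-0.004, 0.001, -0.001] [1.54, 0.07, -0.24]
[-0.004, 0.001, -0.001] [1.54, 0.07, -0.23]
[58, 169, 36, 36, 984] ztop 0.0801 554 rect c [505.3 -88.7] size [24.6 26.8] long ang -0.566 mean [ 0.5052 -0.0884  0.0795]
[109, 171, 39, 39, 1128] ztop 0.0802 709 rect c [509.2 -37.5] size [24.9 25.2] long ang -0.634 mean [ 0.5088 -0.0368  0.0795]
[170, 174, 40, 41, 1193] ztop 0.0802 851 rect c [512.8  13.6] size [25.6 26. ] long ang -0.879 mean [0.5123 0.0144 0.0795]
[250, 176, 15, 50, 663] ztop 0.0842 581 rect c [516.5  66. ] size [ 9.6 33.6] long ang -0.013 mean [0.516  0.0659 0.0834]
```

View pics/w10b.png

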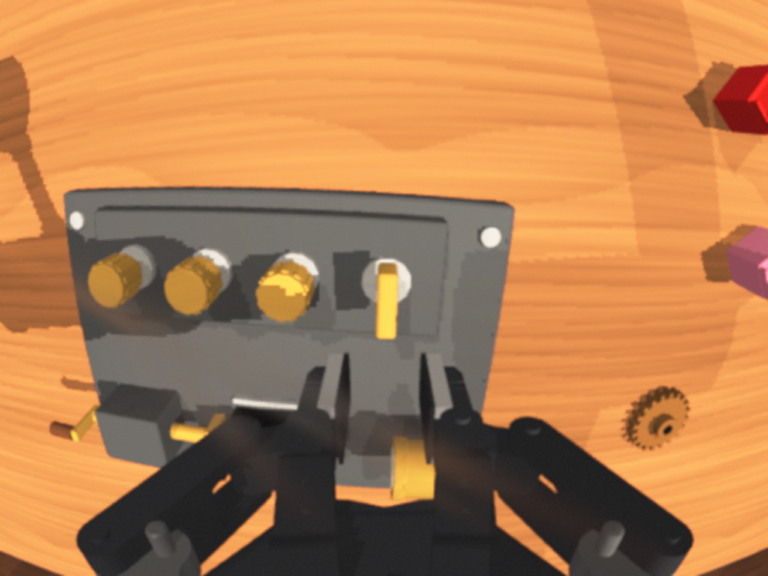

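Bar confirmed: centre (0.5165, 0.066), along world x, and seen at (387,305) straight between the pads.

Call:
arm_command:
  series:
    - [[0,0.001,0,0.8,0.1,-0.3,0.3],[0,0.001,0,0.8,0.1,-0.2,0.3],[0,0,0,0.8,0,0,0.3],[0,0,0,0.8,0,0,0.3],[0,0,0,0,0,0,0.3]]

```text
time: 13.05
tool_pos: [0.5183, 0.0665, 0.1299]
tcp_rot: [0.01, 1.564, -0.008]
wrist_force: [-1.0, -0.4, 0.5]
width: 0.299
```

Run:
```python
from h import *
from workcell import bot
st=bot.read_state(); print(st["time"],st["tool_pos"],st["width"])
plan(st,[.5165,.0659,.105],theta=1.563,n=2)
```

```text
13.05 [0.51826712 0.06650643 0.12989591] 0.29937502497000296
n 2 yaw now 1.559 theta 1.563  rot total tool [-0.004  0.007 -0.002]  shift tool cm [ 2.49 -0.07 -0.19] in goal tool axes [ 2.49 -0.06 -0.18]
[-0.002, 0.003, -0.001] [1.24, -0.03, -0.1]
[-0.002, 0.003, -0.001] [1.24, -0.03, -0.09]
```

Call:
arm_command:
  series:
    - [[0,0.003,-0.001,0.6,-0.1,-0.1,0.3],[0,0.003,-0.001,0.6,0,-0.1,0.3],[0,0,0,0.6,0,0,0.3],[0,0,0,0.6,0,0,0.3],[0,0,0,0,0,0,0.3]]

```text
time: 13.55
tool_pos: [0.5163, 0.0655, 0.1038]
tcp_rot: [0.009, 1.57, -0.01]
wrist_force: [-0.3, -0.7, -0.1]
width: 0.3
```

Run:
```python
from h import *
from workcell import bot
st=bot.read_state(); print(st["time"],st["tool_pos"],st["width"],st["wrist_force"],st["torque"])
plan(st,[.5165,.0659,.084],theta=1.563,n=2)
p,d,K,E=snap(bot,"wrist","w11")
```

```text
13.55 [0.5162746  0.06545821 0.1038259 ] 0.3003568401560568 [-0.26059372 -0.74199801 -0.08041585] [-0.02726414  0.02812509  0.04231842]
n 2 yaw now 1.559 theta 1.563  rot total tool [-0.004  0.001  0.001]  shift tool cm [1.98 0.05 0.02] in goal tool axes [1.98 0.04 0.02]
[-0.002, 0.0, 0.0] [0.99, 0.02, 0.01]
[-0.002, 0.0, 0.0] [0.99, 0.02, 0.01]
```

View pics/w11.png

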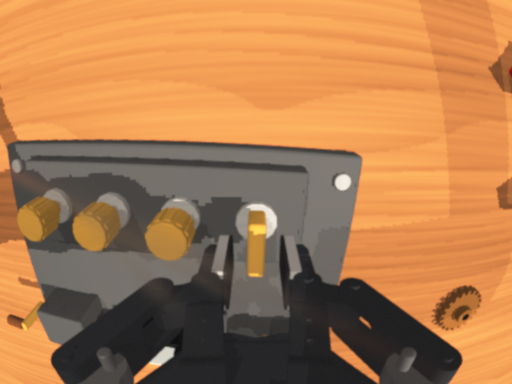

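Pads straddle the bar (257,245) evenly, and the trimmer edge at (195,235) is clear of the left finger. Going down.

Call:
arm_command:
  series:
    - [[0,0,0,0.5,0,0,0.3],[0,0,0,0.5,0,0,0.3],[0,0,0,0.5,0,0,0.3],[0,0,0,0.4,0,0,0.3],[0,0,0,0,0,0,0.3]]

```text
time: 14.1
tool_pos: [0.5172, 0.0655, 0.0842]
tcp_rot: [0.009, 1.568, -0.01]
wrist_force: [-0.3, 0.5, -0.3]
width: 0.301
```

Run:
```python
from h import *
from workcell import bot
st=bot.read_state(); print(st["time"],st["tool_pos"],st["width"],st["wrist_force"],st["torque"])
plan(st,[.5165,.0659,.084],theta=1.563,n=1)
```

```text
14.1 [0.51722381 0.06551964 0.08417212] 0.3007409084757285 [-0.25432203  0.52044485 -0.26825611] [-0.02554342  0.02602187  0.00566212]
n 1 yaw now 1.559 theta 1.563  rot total tool [-0.004  0.002  0.   ]  shift tool cm [ 0.02  0.04 -0.07] in goal tool axes [ 0.02  0.04 -0.07]
[-0.004, 0.002, 0.0] [0.02, 0.04, -0.07]
```

Close on the bar.

Call:
arm_command:
  series:
    - [[0,0,0,0,0,0,0.1],[0,0,0,0,0,0,0],[0,0,0,0,0,0,0],[0,0,0,0,0,0,0]]
  newtons: 80

```text
time: 14.5
tool_pos: [0.5171, 0.0653, 0.0842]
tcp_rot: [0.013, 1.569, -0.013]
wrist_force: [-0.5, 0.8, -1.5]
width: 0.097
```

```bash
cat > s.py <<'E'
from h import *
from workcell import bot
st=bot.read_state(); T=R.from_rotvec(st["tcp_rot"]).as_matrix()
print("t %.2f"%st["time"],"pos",st["tool_pos"].round(4),"w %.3f"%st["width"],"F",st["wrist_force"].round(1),"M",st["torque"].round(3),"yaw %.4f"%np.arctan2(T[1,1],T[0,1]),"q5 %.4f"%st["q"][5],"tau6 %.3f"%st["joint_torque"][5], "xaxis",T[:,0].round(3))
E
python3 s.py
```

```text
t 14.50 pos [0.5171 0.0653 0.0842] w 0.097 F [-0.5  0.8 -1.5] M [-0.102 -0.    -0.728] yaw 1.5543 q5 -1.4768 tau6 -0.720 xaxis [ 0.002  0.    -1.   ]
```

Call:
arm_command:
  series:
    - [[0.03,0,0,0,0,0,0],[0.05,0,0,0,0,0,0],[0.05,0,0,0,0,0,0]]

```text
time: 14.8
tool_pos: [0.5171, 0.0653, 0.0842]
tcp_rot: [0.114, 1.565, -0.114]
wrist_force: [-0.7, 0.3, -1.2]
width: 0.099
```

```bash
python3 s.py
```

```text
t 14.80 pos [0.5171 0.0653 0.0842] w 0.099 F [-0.7  0.3 -1.2] M [-0.02   0.045  0.244] yaw 1.4253 q5 -1.3466 tau6 -0.250 xaxis [ 0.002 -0.    -1.   ]
```

Call:
arm_command:
  series:
    - [[0.08,0,0,0,0,0,0],[0.08,0,0,0,0,0,0],[0.08,0,0,0,0,0,0],[0.08,0,0,0,0,0,0],[0.05,0,0,0,0,0,0],[0.05,0,0,0,0,0,0]]

```text
time: 15.4
tool_pos: [0.5171, 0.0654, 0.0842]
tcp_rot: [0.443, 1.52, -0.447]
wrist_force: [-0.1, -0.7, -0.6]
width: 0.1
```

```bash
python3 s.py
```

```text
t 15.40 pos [0.5171 0.0654 0.0842] w 0.100 F [-0.1 -0.7 -0.6] M [0.039 0.06  0.259] yaw 1.0024 q5 -0.9190 tau6 -0.225 xaxis [ 0.003 -0.004 -1.   ]
```

Run:
```python
from h import *
from workcell import bot
p,d,K,E=snap(bot,"wrist","w12")
p2,*_=snap(bot,"scene","s12")
c=cv2.resize(p2[150:300,160:340],None,fx=3.4,fy=3.4,interpolation=cv2.INTER_CUBIC)
cv2.imwrite("pics/s12c.png",c)
```

```text
(no output)
```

View pics/w12.png

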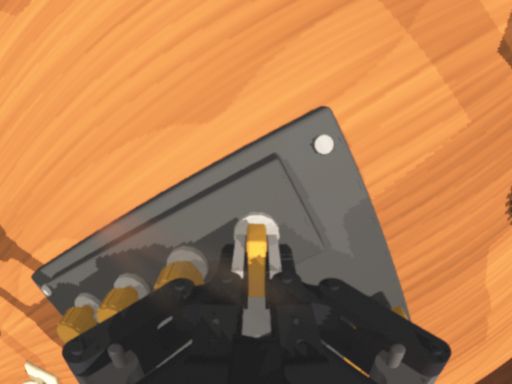

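View pics/s12c.png

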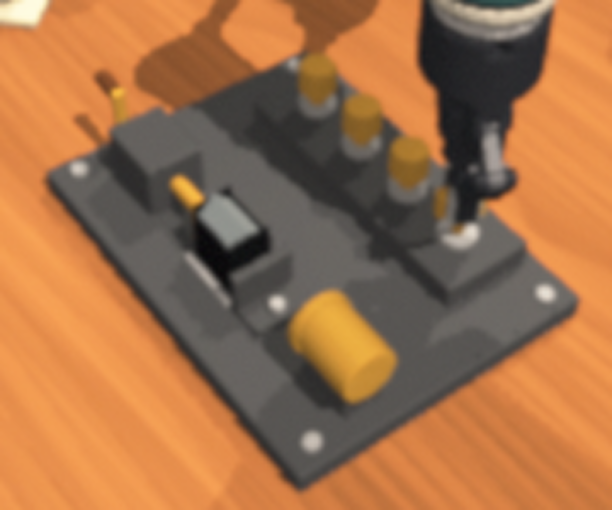

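The bar (257,255) is held and turning with the hand, and the cell is still upright. The left link (120,330) passes over the trimmers, so I'll check its height from depth before sweeping further.

Run:
```python
from h import *
p,d,K,E=load("w12","wrist")
g=p.max(2)
for (u0,u1,v0,v1) in [(65,110,335,350),(100,130,320,345),(135,160,300,320),(165,190,285,305),(190,215,285,305),(215,240,285,320),(232,244,235,275)]:
    m=np.zeros(d.shape,bool); m[v0:v1,u0:u1]=True; m&=(g<75)|(u0==232)
    P=deproj("wrist",K,E,d,m); 
    if len(P): print((u0,v0),len(P),"med",np.median(P,0).round(3),"zmin",np.percentile(P[:,2],5).round(3), "r to axis",np.median(np.hypot(P[:,0]-.5167,P[:,1]-.0657)).round(3))
```

```text
(65, 335) 597 med [0.477 0.027 0.148] zmin 0.144 r to axis 0.055
(100, 320) 735 med [0.481 0.033 0.141] zmin 0.135 r to axis 0.048
(135, 300) 492 med [0.485 0.04  0.128] zmin 0.123 r to axis 0.041
(165, 285) 496 med [0.49  0.047 0.117] zmin 0.113 r to axis 0.032
(190, 285) 496 med [0.498 0.052 0.114] zmin 0.105 r to axis 0.023
(215, 285) 869 med [0.499 0.065 0.121] zmin 0.111 r to axis 0.018
(232, 235) 478 med [0.503 0.065 0.085] zmin 0.045 r to axis 0.014
```

Links are at z > 0.105, well above the 0.080 trimmers. Continuing in smaller steps.

Call:
arm_command:
  series:
    - [[0.05,0,0,0,0,0,0],[0.05,0,0,0,0,0,0],[0.03,0,0,0,0,0,0],[0.03,0,0,0,0,0,0]]

```text
time: 15.9
tool_pos: [0.5171, 0.0654, 0.0842]
tcp_rot: [0.563, 1.491, -0.568]
wrist_force: [-0.6, -0.6, -0.6]
width: 0.096
```

```bash
python3 s.py
```

```text
t 15.90 pos [0.5171 0.0654 0.0842] w 0.096 F [-0.6 -0.6 -0.6] M [0.04  0.065 0.27 ] yaw 0.8471 q5 -0.7624 tau6 -0.028 xaxis [ 0.003 -0.005 -1.   ]
```

Call:
arm_command:
  series:
    - [[0.03,0,0,0,0,0,0]]

```text
time: 16.0
tool_pos: [0.5171, 0.0655, 0.0842]
tcp_rot: [0.587, 1.484, -0.592]
wrist_force: [-0.1, 0.1, -0.3]
width: 0.101
```

```bash
python3 s.py
```

```text
t 16.00 pos [0.5171 0.0655 0.0842] w 0.101 F [-0.1  0.1 -0.3] M [0.008 0.052 0.274] yaw 0.8168 q5 -0.7318 tau6 -0.036 xaxis [ 0.004 -0.005 -1.   ]
```

Call:
arm_command:
  series:
    - [[0.03,0,0,0,0,0,0]]

```text
time: 16.1
tool_pos: [0.5171, 0.0654, 0.0842]
tcp_rot: [0.61, 1.477, -0.615]
wrist_force: [-0.2, 0.0, -1.0]
width: 0.098
```

```bash
python3 s.py
```

```text
t 16.10 pos [0.5171 0.0654 0.0842] w 0.098 F [-0.2  0.  -1. ] M [-0.039  0.045  0.35 ] yaw 0.7862 q5 -0.7011 tau6 -0.032 xaxis [ 0.004 -0.005 -1.   ]
```

Call:
arm_command:
  series:
    - [[0.02,0,0,0,0,0,0]]

```text
time: 16.2
tool_pos: [0.5171, 0.0655, 0.0842]
tcp_rot: [0.626, 1.472, -0.631]
wrist_force: [0.2, -0.5, -1.0]
width: 0.096
```

```bash
python3 s.py
```

```text
t 16.20 pos [0.5171 0.0655 0.0842] w 0.096 F [ 0.2 -0.5 -1. ] M [-0.009  0.108  0.291] yaw 0.7657 q5 -0.6804 tau6 0.142 xaxis [ 0.004 -0.005 -1.   ]
```

Call:
arm_command:
  series:
    - [[0.02,0,0,0,0,0,0]]

```text
time: 16.3
tool_pos: [0.5171, 0.0655, 0.0842]
tcp_rot: [0.642, 1.467, -0.647]
wrist_force: [0.1, -0.5, -0.4]
width: 0.095
```

```bash
python3 s.py
```

```text
t 16.30 pos [0.5171 0.0655 0.0842] w 0.095 F [ 0.1 -0.5 -0.4] M [-0.016  0.084  0.288] yaw 0.7451 q5 -0.6596 tau6 0.072 xaxis [ 0.004 -0.005 -1.   ]
```

Call:
arm_command:
  series:
    - [[0.02,0,0,0,0,0,0]]

```text
time: 16.4
tool_pos: [0.5171, 0.0655, 0.0842]
tcp_rot: [0.659, 1.462, -0.663]
wrist_force: [-0.3, -0.6, -1.5]
width: 0.098
```

```bash
python3 s.py
```

```text
t 16.40 pos [0.5171 0.0655 0.0842] w 0.098 F [-0.3 -0.6 -1.5] M [0.074 0.044 0.265] yaw 0.7239 q5 -0.6385 tau6 0.065 xaxis [ 0.004 -0.005 -1.   ]
```

Call:
arm_command:
  series:
    - [[0.02,0,0,0,0,0,0]]

```text
time: 16.5
tool_pos: [0.5171, 0.0655, 0.0842]
tcp_rot: [0.675, 1.457, -0.68]
wrist_force: [-1.0, -0.2, -0.4]
width: 0.099
```

```bash
python3 s.py
```

```text
t 16.50 pos [0.5171 0.0655 0.0842] w 0.099 F [-1.  -0.2 -0.4] M [0.036 0.082 0.338] yaw 0.7025 q5 -0.6171 tau6 0.062 xaxis [ 0.004 -0.005 -1.   ]
```

Call:
arm_command:
  series:
    - [[0.02,0,0,0,0,0,0]]

```text
time: 16.6
tool_pos: [0.5171, 0.0655, 0.0842]
tcp_rot: [0.692, 1.451, -0.696]
wrist_force: [0.9, -1.0, -0.6]
width: 0.098
```

```bash
python3 s.py
```

```text
t 16.60 pos [0.5171 0.0655 0.0842] w 0.098 F [ 0.9 -1.  -0.6] M [-0.034  0.11   0.294] yaw 0.6810 q5 -0.5955 tau6 0.062 xaxis [ 0.004 -0.005 -1.   ]
```

Call:
arm_command:
  series:
    - [[0.02,0,0,0,0,0,0]]

```text
time: 16.7
tool_pos: [0.5171, 0.0654, 0.0842]
tcp_rot: [0.708, 1.446, -0.713]
wrist_force: [0.6, -0.1, 0.0]
width: 0.1
```

```bash
python3 s.py
```

```text
t 16.70 pos [0.5171 0.0654 0.0842] w 0.100 F [ 0.6 -0.1  0. ] M [0.018 0.103 0.298] yaw 0.6593 q5 -0.5738 tau6 0.062 xaxis [ 0.004 -0.005 -1.   ]
```

Call:
arm_command:
  series:
    - [[0.02,0,0,0,0,0,0]]

```text
time: 16.8
tool_pos: [0.5171, 0.0655, 0.0842]
tcp_rot: [0.725, 1.44, -0.73]
wrist_force: [0.5, -0.5, -0.6]
width: 0.098
```

```bash
python3 s.py
```

```text
t 16.80 pos [0.5171 0.0655 0.0842] w 0.098 F [ 0.5 -0.5 -0.6] M [0.034 0.089 0.287] yaw 0.6375 q5 -0.5520 tau6 0.062 xaxis [ 0.004 -0.005 -1.   ]
```

Call:
arm_command:
  series:
    - [[0.02,0,0,0,0,0,0]]

```text
time: 16.9
tool_pos: [0.5171, 0.0655, 0.0842]
tcp_rot: [0.742, 1.434, -0.746]
wrist_force: [0.6, -0.0, -0.5]
width: 0.095
```

```bash
python3 s.py
```

```text
t 16.90 pos [0.5171 0.0655 0.0842] w 0.095 F [ 0.6 -0.  -0.5] M [0.058 0.077 0.266] yaw 0.6158 q5 -0.5303 tau6 0.086 xaxis [ 0.004 -0.005 -1.   ]
```

Call:
arm_command:
  series:
    - [[0.02,0,0,0,0,0,0]]

```text
time: 17.0
tool_pos: [0.5171, 0.0655, 0.0842]
tcp_rot: [0.759, 1.428, -0.763]
wrist_force: [-0.2, -1.1, -1.5]
width: 0.096
```

```bash
python3 s.py
```

```text
t 17.00 pos [0.5171 0.0655 0.0842] w 0.096 F [-0.2 -1.1 -1.5] M [0.095 0.066 0.35 ] yaw 0.5942 q5 -0.5086 tau6 0.111 xaxis [ 0.004 -0.005 -1.   ]
```

Call:
arm_command:
  series:
    - [[0.02,0,0,0,0,0,0]]

```text
time: 17.1
tool_pos: [0.5171, 0.0655, 0.0842]
tcp_rot: [0.775, 1.421, -0.78]
wrist_force: [-0.0, -0.4, -0.8]
width: 0.099
```

```bash
python3 s.py
```

```text
t 17.10 pos [0.5171 0.0655 0.0842] w 0.099 F [-0.  -0.4 -0.8] M [0.024 0.07  0.336] yaw 0.5725 q5 -0.4869 tau6 0.135 xaxis [ 0.004 -0.005 -1.   ]
```

Call:
arm_command:
  series:
    - [[0.02,0,0,0,0,0,0]]

```text
time: 17.2
tool_pos: [0.5171, 0.0655, 0.0842]
tcp_rot: [0.792, 1.415, -0.796]
wrist_force: [0.8, 0.2, -0.0]
width: 0.097
```

```bash
python3 s.py
```

```text
t 17.20 pos [0.5171 0.0655 0.0842] w 0.097 F [ 0.8  0.2 -0. ] M [0.076 0.021 0.443] yaw 0.5508 q5 -0.4652 tau6 0.159 xaxis [ 0.004 -0.005 -1.   ]
```

The joint-6 torque rises cleanly by 0.024 N m per step from yaw ≈ 0.637, so the fence was met at ≈ 0.92 rad. The press is now ≈ 6.7 N. One more step, then hold.

Call:
arm_command:
  series:
    - [[0.02,0,0,0,0,0,0]]

```text
time: 17.3
tool_pos: [0.5171, 0.0655, 0.0842]
tcp_rot: [0.808, 1.408, -0.813]
wrist_force: [0.4, -1.4, -0.3]
width: 0.098
```

```bash
python3 s.py
```

```text
t 17.30 pos [0.5171 0.0655 0.0842] w 0.098 F [ 0.4 -1.4 -0.3] M [0.076 0.02  0.406] yaw 0.5292 q5 -0.4435 tau6 0.182 xaxis [ 0.004 -0.005 -1.   ]
```

Call:
arm_command:
  series:
    - [[0,0,0,0,0,0,0]]

```text
time: 17.4
tool_pos: [0.5171, 0.0655, 0.0842]
tcp_rot: [0.809, 1.408, -0.813]
wrist_force: [-1.6, -0.8, -0.8]
width: 0.101
```

```bash
python3 s.py
```

```text
t 17.40 pos [0.5171 0.0655 0.0842] w 0.101 F [-1.6 -0.8 -0.8] M [0.004 0.119 0.291] yaw 0.5283 q5 -0.4426 tau6 0.398 xaxis [ 0.004 -0.005 -1.   ]
```

Extra torque is 0.12 N m (≈8.6 N), and by angle 0.108 rad (≈8.1 N): on target. I'll let go.

Call:
arm_command:
  series:
    - [[0,0,0,0,0,0,0.1],[0,0,0,0,0,0,0.2],[0,0,0,0,0,0,0.3],[0,0,0,0,0,0,0.3],[0,0,0,0,0,0,0.3]]

```text
time: 17.9
tool_pos: [0.5176, 0.0657, 0.0846]
tcp_rot: [0.812, 1.407, -0.814]
wrist_force: [0.4, -0.1, -0.1]
width: 0.302
```

```bash
python3 s.py
```

```text
t 17.90 pos [0.5176 0.0657 0.0846] w 0.302 F [ 0.4 -0.1 -0.1] M [-0.031  0.029 -0.005] yaw 0.5259 q5 -0.4411 tau6 -0.000 xaxis [ 0.005 -0.004 -1.   ]
```

Call:
arm_command:
  series:
    - [[0,0,0,-0.5,0,0,0.3],[0,0,0,-1.0,0,0,0.3],[0,0,0,-2.0,0,0,0.3],[0,0,0,-3.0,0,0,0.3],[0,0,0,-4.0,0,0,0.3],[0,0,0,-3.0,0,0,0.3],[0,0,0,0,0,0,0.3],[0,0,0,0,0,0,0.3]]

```text
time: 18.7
tool_pos: [0.5167, 0.0664, 0.2293]
tcp_rot: [0.813, 1.405, -0.813]
wrist_force: [0.0, -0.3, -0.8]
width: 0.299
```

```bash
python3 s.py
python3 - <<'E'
from h import *
from workcell import bot
snap(bot,"wrist","w13"); p2,*_=snap(bot,"scene","s13"); 
cv2.imwrite("pics/s13c.png",cv2.resize(p2[150:300,160:340],None,fx=3.4,fy=3.4,interpolation=cv2.INTER_CUBIC))
from barm import bar; bar("w13")
E
```

```text
t 18.70 pos [0.5167 0.0664 0.2293] w 0.299 F [ 0.  -0.3 -0.8] M [-0.005  0.027  0.008] yaw 0.5254 q5 -0.4411 tau6 -0.000 xaxis [ 0.007 -0.004 -1.   ]
[250, 161, 11, 38, 394] ztop 0.0843 342 rect c [516.8  66.1] size [ 8.6 33.5] long ang -1.041 mean [0.5166 0.0665 0.0834]
[213, 203, 28, 30, 677] ztop 0.0803 466 rect c [513.3  14.1] size [25.6 25. ] long ang 0.419 mean [0.5133 0.0146 0.0795]
[189, 238, 25, 29, 371] ztop 0.0803 206 rect c [496.8   5. ] size [ 12.8 113.2] long ang -1.413 mean [ 0.5033 -0.0296  0.0907]
[171, 268, 22, 18, 282] ztop 0.0802 97 rect c [495.6 -13.6] size [ 17.1 151.2] long ang -1.479 mean [ 0.499  -0.0599  0.1058]
```

View pics/w13.png

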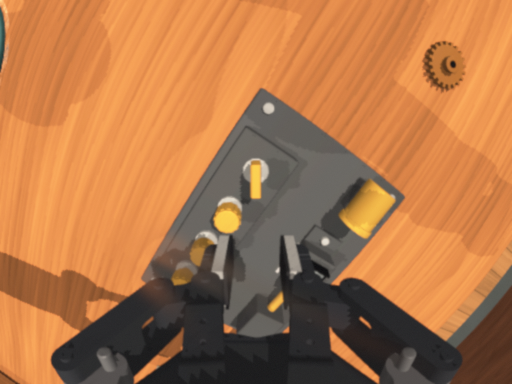

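View pics/s13c.png

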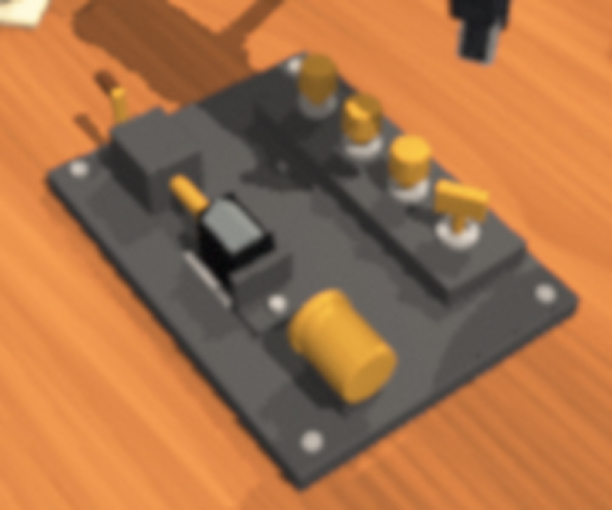

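The bar now lies at −1.04 rad (a turn of about 1.03), and the cell is upright against the fence. One closer look at the nest before handing in.

Call:
arm_command:
  series:
    - [[0.12,0,0,0,0.3,2.5,0.3],[0.12,0,0,0,0.6,2.5,0.3],[0.12,0,0,0,0.9,2.5,0.3],[0.12,0,0,0,1.2,2.0,0.3],[0.12,0,0,0,1.5,1.0,0.3],[0,0,0,0,1.5,0,0.3],[0,0,0,0,0,0,0.3]]

```text
time: 19.5
tool_pos: [0.6028, -0.0278, 0.2145]
tcp_rot: [1.271, 1.172, -1.296]
wrist_force: [0.2, 0.0, -0.2]
width: 0.3
```

```bash
python3 s.py
python3 - <<'E'
from h import *
from workcell import bot
p,d,K,E=snap(bot,"wrist","w14")
cv2.imwrite("pics/w14c.png",cv2.resize(p[90:280,180:370],None,fx=3.1,fy=3.1,interpolation=cv2.INTER_CUBIC))
E
```

```text
t 19.50 pos [ 0.6028 -0.0278  0.2145] w 0.300 F [ 0.2  0.  -0.2] M [0.013 0.019 0.009] yaw -0.0990 q5 0.0150 tau6 0.028 xaxis [-0.018 -0.002 -1.   ]
```

View pics/w14c.png

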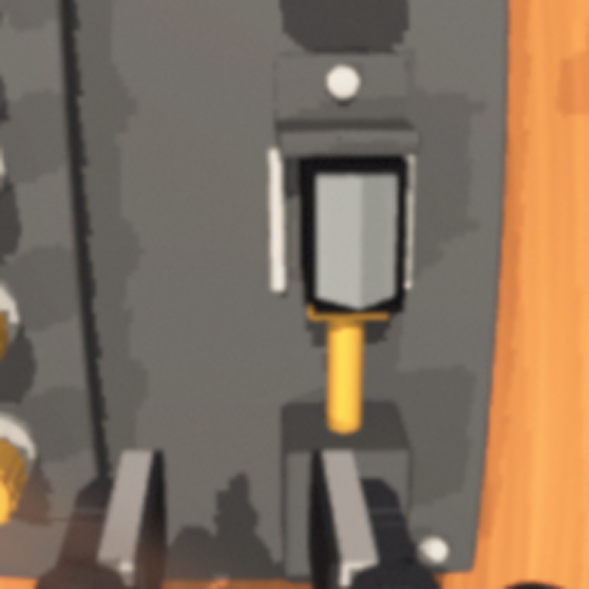

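The cell (355,235) sits flush between fence and brass pad. It looks right of centre, so I'll measure how far.

Run:
```python
from cellm import *
p,d,K,E=load("w14","wrist")
# crop region of cell: crop px (300..410,150..320)/3.1 + offset
m=np.zeros(d.shape,bool); m[90+47:90+104,180+92:180+135]=True
P=deproj("wrist",K,E,d,m); Q=P[(P[:,2]>.056)&(P[:,2]<.08)]
ps=-.072; ex=np.array([np.cos(ps),np.sin(ps)]); ey=np.array([-ex[1],ex[0]]); n=np.array([.636,-.022])
L=np.stack([(Q[:,:2]-n)@ex,(Q[:,:2]-n)@ey],1)
S=L[Q[:,2]>.0585]  # cell top/prism
r=cv2.minAreaRect((S*1000).astype(np.float32)); print(len(S),r, "z max",Q[:,2].max())
print("x range",np.percentile(S[:,0],[1,99]).round(4),"y",np.percentile(S[:,1],[1,99]).round(4))
rid=L[Q[:,2]>.0715]; zz=Q[:,2]; print("ridge line x mean",rid[:,0].mean().round(4),len(rid),"ridge slope yaw",np.polyfit(rid[:,1],rid[:,0],1)[0].round(3))
# lips
hsv=cv2.cvtColor(p,cv2.COLOR_BGR2HSV); g=((hsv[...,2]>130)&(hsv[...,1]<60)).astype(np.uint8)
for a,b in((262,274),(308,316)):
    k=np.zeros_like(g); k[137:186,a:b]=g[137:186,a:b]; ys,xs=np.nonzero(k)
    W=np.array([onz("wrist",K,E,u,v,.026)[:2] for u,v in zip(xs,ys)]); LL=(W-n)@ex; print("lip",len(xs),np.percentile(LL,[5,50,95]).round(4))
```

```text
1619 ((1.3314027786254883, 5.570247650146484), (31.96038055419922, 46.31962203979492), 1.306720495223999) z max 0.07495970539131219
x range [-0.0144  0.0168] y [-0.017   0.0282]
ridge line x mean 0.0008 193 ridge slope yaw 0.013
lip 257 [-0.0254 -0.0227 -0.0202]
lip 102 [0.0229 0.024  0.0252]
```

```bash
python3 -c "
from workcell import bot
print(bot.finish_job())"
```

```text
the job is handed in; nothing more can be done
None
```

I set the prism cell in the nest, let go of it and clamped it against the fence with a press of about 8 to 8.6 N. The hand is well clear, and I handed the job in at about 19.6 s on the robot's clock. No verdict was reported.

**Cell:** The last depth measurement puts it about 1 mm off centre across the lips and +5.6 mm along y. Yaw is about 0.02 rad, and its height agrees with standing upright on the nest floor. The wrist picture shows it flush between the fence and the brass pad.

**Clamp:** The knob was turned clockwise about 1.03 rad, and the camera's reading of the bar's angle after release agrees. Contact with the fence showed as a steady rise in joint-6 torque from about 0.92 rad. The rise in torque gives about 8.6 N and the turn after contact gives about 8.1 N. The press itself was not measured directly.

**Readings that disagreed:**
- The wrist moment was noisy, by about 0.03 to 0.05 N m. Just after contact it read 0.27 to 0.44 N m, so I relied on joint 6 and the angle instead.
- Closing on the bar gave a brief 0.7 N m counter-clockwise twist with the jaw open. It went as soon as the turn began.

**Trimmers and bystanders:** No contact force showed while the hand was near the trimmer knobs, and the finger links stayed above z = 0.105 m there, over the 0.080 m trimmer tops. I never moved the hand near the tube, gear or mirror mount at their height, but did not measure them again at the end.

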